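# Index a carved panel on its rail and lock it with the T-key

### The job

Push the carrier with the carved stone panel along its rail until it rests against the red stop. Then take the red-handled T-key from its sloping rest, set it upright and fully home in the brass locking screw down the blue well and let go so that it stands there by itself; only then turn the screw clockwise with the key until it is tight against its stop, and leave the key standing in the screw. Do not disturb the other tools and things on the bench.

Things in the scene. Friction and masses are not known exactly. Their poses are not given: they have to be found in the camera images.
- carrier (a joint): Slide of the aluminium carrier along its rail, m: 0 at the loading end, 0.138 resting against the red stop; starts at 0 to 0.06. Moves along +y of push_tab, about 6 N friction, stays where left. Carrier 170 (x) x 130 (y) x 18 mm, underside 23 mm above the bench; on its +x half a white carved stone panel 85 x 110 mm, top at 75 mm.
- push_tab (a point): Centre of the outer (-y) face of the yellow push tab, a block 60 (x) x 12 (y) x 42 mm on the carrier's trailing edge, from 41 to 83 mm above the bench; this point is at 63 mm. +y is the direction of travel: push on this face. The rail's base and bars, up to 22 mm above the bench, run underneath.
- well_top (a point): Centre of the rim of the blue round tube on the carrier, 40 mm outside and 22 mm inside diameter, rim 95 mm above the bench. The locking screw lies at its bottom, out of reach of fingers. z up; x, y along the carrier's.
- socket (a point): Centre of the mouth of the square socket in the brass screw, 62 mm above the bench (33 mm below the rim), on the well's axis. z up, x and y parallel to the socket's sides (the key fits at every quarter turn). 13.6 mm square, 20 mm deep; the key has 1.6 mm of play and about 0.15 rad of free turn. Turns with the screw.
- screw (a joint): Turn of the locking screw in rad, growing clockwise seen from above; at 0 the socket's sides lie along the carrier's x and y. Starts between 0 and 0.5; it is tight against a hard stop at 1.9. It takes about 0.25 N m to turn and stays where it is left.
- key_grip (a point): On the axis of the T-key's shaft, 100 mm from the tip: z from tip to cross-bar, y along the cross-bar. Key 200 mm long, 0.25 kg; steel shaft 12 mm square. At the start it leans 40 degrees from vertical, tip low and towards the robot, y level, this point 107 mm above the bench; shaft bare from 55 to 150 mm, held outside that in open-topped troughs 27 mm wide; lifts straight up.
- key_tip (a point): Tip of the T-key, a rounded end (12 mm ball); same axes as key_grip. Fully home it is 20 mm below the mouth of the socket.
- key_bar (a point): Centre of the T-key's red cross-bar, 193 mm from the tip on the shaft's axis; the bar is 100 mm long (along y), 14 x 14 mm in section. Same axes as key_grip. With the key home in the screw it is about 235 mm above the bench.
- mallet: Bystander: round wooden mallet standing on its head, 110 mm in diameter, 255 mm tall; origin under its centre. Leave alone.
- chisel_a: Bystander: chisel lying flat, 230 mm along its x (handle -105 mm, blade end +125 mm), 22 mm wide, 20 mm high; origin at its underside. Leave alone.
- chisel_b: Bystander: narrow chisel like chisel_a, dark handle. Leave alone.
- wax_jar: Bystander: amber jar with steel lid, 40 mm diameter, 45 mm high, origin under its centre. Leave alone.
- offcut: Bystander: marble offcut 70 x 50 x 35 mm. Leave alone.
- whetstone: Bystander: grey whetstone 50 x 120 x 22 mm. Leave alone.
- brush: Bystander: dusting brush lying along its x, about 200 mm. Leave alone.
Not all that is in view belongs to the job. Of the things shaped like the part that bears key_grip, the bare steel one is meant.

How it is judged (in metres and radians):
On the way, in this order (a step that is already met when the one before it is completed fails the run):
1. the carrier rests against the red stop (value of joint carrier above 0.134 m), for 0.1 s.
2. the key stands upright, fully home in the screw, let go by the fingers, the screw not yet tight (value of joint carrier above 0.134 m and z of key_tip in the frame of socket below -0.015 m and horizontal distance between key_tip and socket below 0.006 m and angle between key_tip's own z axis and vertical below 0.15 rad and contact force between the fingers and key below 0.1 N and value of joint screw below 1.6 rad), for 0.2 s.
3. the screw is turned clockwise tight against its stop with the key in it (z of key_tip in the frame of socket below -0.015 m and horizontal distance between key_tip and socket below 0.006 m and angle between key_tip's own z axis and vertical below 0.15 rad and value of joint screw above 1.8 rad), for 0.1 s.
At the end, for the whole second after the job is handed in: The carrier is within 4 mm of resting against the red stop, the screw within 0.1 rad of its tight stop, and the key, released and at rest, stands in the socket at least 15 mm deep, its tip within 6 mm of the socket's axis and leaning less than 0.15 rad (all of step 3 and value of joint carrier above 0.134 m and linear speed of key below 0.02 m/s and contact force between the fingers and key below 0.1 N); the robot touches nothing.
It fails at once if a bystander is moved more than 25 mm (distance of any of mallet, chisel_a, chisel_b, wax_jar, offcut, whetstone, brush from where it was at the start of the episode above 0.025 m).
It also fails if it takes over 72 s, if anything falls off the work surface, if the arm or the gripper's body presses on something with over 40 N, if the wrist force passes 120 N, or if a joint passes its speed limit or range.

### The arm

A 7-joint arm with a two-finger parallel gripper is mounted at the origin on the work surface. World frame = base frame: x ahead of the robot, y to its left, z up, the work surface at z = 0. Lengths are in m, angles in degrees, forces in N, time in s.
With the tool pointing down it reaches from about 0.4 to 0.9 m from the base axis. Payload 5.6 kg.
Tool frame: the origin (TCP) lies between the finger pads; the fingertips stand 14 mm ahead of it and the grasp point (between the pads) lies 5 mm behind it; z points along the fingers, y is the line along which they close (so a half turn about z gives the same grasp; the last joint's range is limited). The gripper opens to 92 mm and grips with 3 to 60 N. Pads are 20 mm wide; open, the fingers measure 128 mm over their backs; the gripper's body (75 mm by 189 mm) begins 69 mm behind the grasp point.
Start: joints at [73.912, 26.786, -0.665, 91.828, 0.344, 61.387, -3.226], TCP at [0.153, -0.632, 0.229] pointing down, gripper open.
Joint ranges: [-144.91, 144.91], [-17.63, 115.5], [-89.93, 88.59], [15.96, 139.68], [-74.01, 254.01], [8.47, 105.57], [-167.45, 167.45]. Speed limits (degrees/s): [147.25, 147.25, 180, 180, 180, 180, 180].

### API

Orientations are given as a 3x3 rotation matrix whose columns are the frame's x, y, z axes.
In Python, from plant import state, viewer, r gives the robot as it stands.
- The arm moves only by the tool servo_tool, never from a script. Its argument "motion" is a list of rows, each an object of numbers: "dx", "dy", "dz": the shift along the tool's x, y, z in mm; "ax", "ay", "az": the turn, a rotation vector about the tool's x, y, z in rad; "claw": the finger opening in mm, from 0 to 91.9. A call has 1 to 5 rows; each row shifts and turns the commanded pose from where the row before left it, along the tool's axes as they then stand; what a row does not reach is not made up. A row lasts 1/12 s, in which the tool goes at most 41.7 mm and 7.16 degrees, less where a joint would pass 70% of its speed; a pose out of reach is approached as far as the arm can. A call is refused whole if a number of a shift passes 41.7 or a number of a turn 0.125, either way. A call with a gripper value outside its range is refused whole. The fingers move at their own pace and stop on an object; "force" is the grip in N (left out, the last holds). Time passes only in rows, so rows that do not move let the fingers close. It gives the time, the measured TCP pose, the force, the opening and the grip force at its end, in the units of the state.
- state(): the state, without advancing time (a new reading comes with each control period).
- viewer.snapshot(name): name is "scene" or "top" or "wrist"; returns the picture (480x640x3 uint8, red, green, blue); there is no depth.
- viewer.camera_model(name): a dict with "camera_matrix" (3x3 intrinsics, pixels), "k1" (the pictures are not rectified: a ray, as slopes to the right and down, at radius r is drawn at 1 + k1 r^2 times it, then the intrinsics apply), "position" and "orientation" of the camera in the world; the wrist camera has in their place "tool_from_camera" (4x4, takes a point from camera to tool coordinates, whose origin is the TCP and whose axes are the flange's). Camera axes: x right, y up, looking along -z (the intrinsics and any distortion apply to the point x, -y, -z); pixel columns grow to the right and rows downward; lengths in m; the calibration is good to about 2 mm. A picture is of the moment at which its call begins: read the wrist's pose just before it. camera_model takes no time and is no camera call.
- r.close_job(): hands the job in; it is judged then, once.
Trained networks look in the newest picture that a camera, given by its name, has taken for a name from the list of things; names that differ only in an ending like _2 or _b are one class to them, and where a whole thing is asked for, a point or a joint stands for the part that bears it (a point fixed in the world has none). Each returns a list of dicts, best first, with "p" (0 to 1); they miss things now and then, are a little off and sometimes report something else, mostly with a low value. They report only what shows in the picture. A call takes as long as a camera call. They do not tell look-alikes from the thing itself.
- viewer.boxes_of(camera, thing): "centre" ([column, row] in pixels, amid what is visible of it).
The state is a dict: "clock": time; "joint_pos": joint angles; "qd": joint speeds; "effort": joint torques, N m; "position": TCP position; "orientation": TCP orientation; "force": force on the tool from outside, world axes, zero at the start; "wrist_torque": the same for the moment, N m; "gripper_width": opening from 0.0 (shut) to 1.0 (fully open); "grasp_force": force on a finger pad.
Only numpy, scipy, OpenCV 4.12 (cv2) and the standard library are available. Lean on these libraries where they do the work, as an engineer would, in place of code of your own. Each camera call takes 0.05 s, during which the arm holds its last target. There are 200 camera calls.

## Working session

There is one attempt and no reset: what is moved stays moved. The work goes in short steps, Python scripts to look and compute and a tool call to move; the robot and the scene stay as the last step left them, time stands still between calls to the robot, and variables do not carry over. Pictures are saved under pics/ and viewed, at most 10 in all, crops included, and the job is handed in when it is done.

Besides the shell and the picture viewer there is one more tool, called after "Emit:" as name([rows], argument=value, ...), one row to a line, values as JSON. servo_tool: Moves the arm, as the interface text tells. Its arguments: {"type":"object","properties":{"motion":{"type":"array"},"force":{"type":"number"}},"required":["motion"]}

```bash
ls; mkdir -p pics
cat > h.py <<'E'
import numpy as np, cv2
from plant import state, viewer, r
def snap(n,f=None):
    s=state(); im=viewer.snapshot(n)
    if f: cv2.imwrite('pics/'+f,im[:,:,::-1])
    return im,s
def cam(n,s=None):
    m=viewer.camera_model(n)
    K=np.array(m['camera_matrix']);k=m['k1']
    if 'tool_from_camera' in m:
        T=np.array(m['tool_from_camera']);R=np.array(s['orientation']).reshape(3,3)
        return K,k,R@T[:3,3]+np.array(s['position']),R@T[:3,:3]
    return K,k,np.array(m['position']),np.array(m['orientation']).reshape(3,3)
def pix2z(c,uv,z):
    K,k,p,R=c
    q=cv2.undistortPoints(np.array([[uv]],float),K,inv(k))[0,0] if 0 else und(K,k,uv)
    d=R@np.array([q[0],-q[1],-1]); return p+d*(z-p[2])/d[2]
def und(K,k,uv):
    q=np.linalg.solve(K,[uv[0],uv[1],1])[:2]; u=q.copy()
    for _ in range(30): u=q/(1+k*(u@u))
    return u
def proj(c,P):
    K,k,p,R=c; x=R.T@(np.asarray(P)-p); u=np.array([x[0],-x[1]])/-x[2]; u=u*(1+k*(u@u))
    return (K@[u[0],u[1],1])[:2]
E
python3 - <<'E'
from h import *
a,s=snap('scene','scene.png');b,_=snap('top','top.png')
print({k:(np.round(v,3).tolist()) for k,v in s.items()})
for n,z in(('scene',0),('top',0)):
    c=cam(n);print(n,c[2].round(3),c[3].round(2).tolist(),c[0].round(0).tolist(),c[1])
    for t,z in (('push_tab',.063),('well_top',.095),('socket',.062),('key_grip',.107),('key_bar',.18),('key_tip',.03),('carrier',.04),('mallet',.2),('chisel_a',.01),('wax_jar',.04),('offcut',.03),('whetstone',.02),('brush',.02)):
        print(t,[(np.round(d['centre']).tolist(),round(d['p'],2),pix2z(c,d['centre'],z).round(3)[:2].tolist()) for d in viewer.boxes_of(n,t)[:3]])
E
```

```text
pics
{'clock': 0.0, 'joint_pos': [73.91, 26.838, -0.664, 91.88, 0.344, 61.387, -3.227], 'qd': [-0.045, -0.079, 0.065, -0.081, -0.07, 0.036, -0.012], 'effort': [0.0, -52.057, -0.013, -24.375, -0.057, 0.017, 0.0], 'position': [0.153, -0.631, 0.228], 'orientation': [[0.972, 0.235, -0.001], [0.235, -0.972, 0.002], [-0.0, -0.002, -1.0]], 'force': [-0.214, 0.266, -0.549], 'wrist_torque': [0.042, 0.033, -0.005], 'grasp_force': 0.0, 'gripper_width': 0.999}
scene [ 1.246 -0.539  1.104] [[0.44, -0.67, 0.6], [0.9, 0.32, -0.3], [0.01, 0.68, 0.74]] [[546.0, 0.0, 315.0], [0.0, 546.0, 234.0], [0.0, 0.0, 1.0]] 0.005585530138206749
push_tab [([446.0, 240.0], 0.92, [0.56, 0.182]), ([412.0, 311.0], 0.5, [0.705, -0.015])]
well_top [([448.0, 240.0], 0.66, [0.583, 0.165])]
socket []
key_grip [([211.0, 257.0], 0.82, [0.391, -0.385]), ([306.0, 295.0], 0.81, [0.589, -0.231]), ([201.0, 361.0], 0.72, [0.646, -0.493])]
key_bar [([202.0, 361.0], 0.81, [0.69, -0.494]), ([305.0, 293.0], 0.77, [0.632, -0.251])]
key_tip [([307.0, 298.0], 0.91, [0.547, -0.207]), ([201.0, 363.0], 0.79, [0.605, -0.49]), ([210.0, 256.0]
[... 845 characters left out ...]
.0], 0.96, [0.633, -0.245]), ([402.0, 290.0], 0.82, [0.32, -0.339])]
key_tip [([404.0, 294.0], 0.92, [0.307, -0.37]), ([362.0, 172.0], 0.79, [0.664, -0.244]), ([442.0, 199.0], 0.68, [0.585, -0.479])]
carrier [([213.0, 214.0], 0.72, [0.532, 0.19]), ([362.0, 171.0], 0.56, [0.663, -0.243])]
mallet [([213.0, 212.0], 0.57, [0.516, 0.152]), ([239.0, 279.0], 0.43, [0.343, 0.08])]
chisel_a [([239.0, 278.0], 0.74, [0.345, 0.115]), ([334.0, 271.0], 0.63, [0.37, -0.165]), ([214.0, 213.0], 0.35, [0.539, 0.195])]
wax_jar [([278.0, 163.0], 0.75, [0.686, 0.004])]
offcut [([317.0, 143.0], 0.72, [0.75, -0.11])]
whetstone [([357.0, 152.0], 0.72, [0.727, -0.228])]
brush [([173.0, 160.0], 0.94, [0.694, 0.321])]
```

View pics/scene.png

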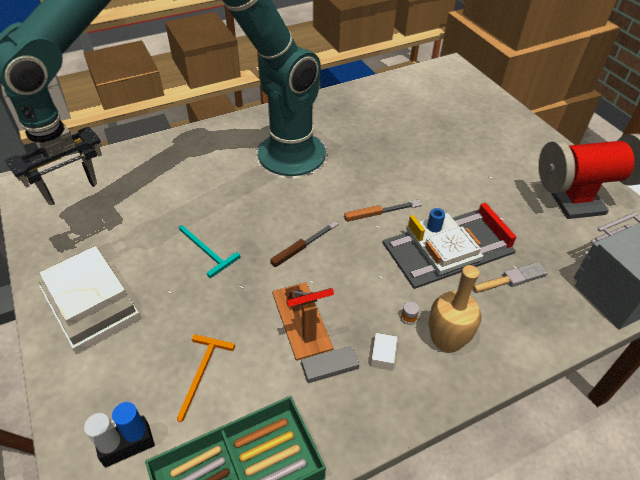

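View pics/top.png

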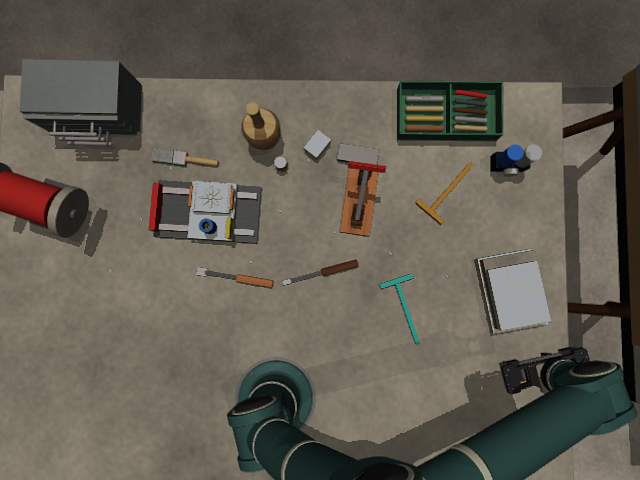

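The first pictures show three T-shaped things:
- Steel shaft with red bar on the brown sloping rest: scene (310,300), top (365,190).
- Teal one: scene (210,250), top (402,300).
- Orange one: scene (207,370), top (440,195).

The first fits the description, with its bare steel shaft, red handle and sloping rest. The carrier is at top (215,210), with its red stop on the left at (155,207).

```bash
cat > m1.py <<'E'
from h import *
t=cv2.imread('pics/top.png');s=cv2.imread('pics/scene.png')
A=cv2.resize(t[150:250,320:420],(400,400),interpolation=3);B=cv2.resize(s[270:370,260:360],(400,400),interpolation=3)
C=cv2.resize(t[170:253,140:273],(400,250)) ; D=cv2.resize(s[190:290,370:530],(400,250))
cv2.imwrite('pics/crop.png',cv2.resize(np.vstack([np.hstack([A,B]),np.hstack([C,D])]),(738,600)))
def blobs(n,im,lo,hi,roi,z):
    h=cv2.cvtColor(im,cv2.COLOR_BGR2HSV);m=cv2.inRange(h,lo,hi);x0,y0,x1,y1=roi;M=np.zeros_like(m);M[y0:y1,x0:x1]=m[y0:y1,x0:x1]
    k,l,st,ce=cv2.connectedComponentsWithStats(M)
    for i in range(1,k):
        if st[i,4]>12:
            pts=np.argwhere(l==i)[:,::-1].astype(np.float32);print(n,st[i].tolist(),ce[i].round(1),cv2.minAreaRect(pts),pix2z(cam(n),ce[i],z).round(3))
for n,im,r1,r2 in(('top',t,(140,170,270,250),(320,150,420,250)),('scene',s,(370,190,530,290),(260,270,360,370))):
    print('yellow');blobs(n,im,(20,120,80),(34,255,255),r1,.083)
    print('blue');blobs(n,im,(100,120,60),(125,255,255),r1,.095)
    print('redstop');blobs(n,im,(0,200,90),(6,255,255),r1,.06)
    print('redbar');blobs(n,im,(0,200,90),(6,255,255),r2,.18)
E
python3 m1.py
```

```text
yellow
top [225, 217, 6, 21, 84] [227.8 227.2] ((227.71319580078125, 227.01519775390625), (3.989834785461426, 20.305408477783203), 4.085616588592529) [0.488 0.137 0.083]
blue
top [199, 219, 14, 13, 96] [205.9 224.9] ((205.5, 225.0), (12.0, 13.0), 90.0) [0.492 0.196 0.095]
redstop
top [149, 183, 10, 47, 256] [153.4 206.1] ((153.4077911376953, 205.99142456054688), (5.441622257232666, 46.6358642578125), 5.31454610824585) [0.548 0.357 0.06 ]
redbar
top [348, 161, 37, 11, 219] [366.3 166.4] ((365.9302062988281, 166.47113037109375), (37.076812744140625, 6.448141098022461), 8.426968574523926) [ 0.644 -0.245  0.18 ]
yellow
scene [408, 215, 17, 26, 186] [416.6 227.3] ((415.8600158691406, 227.4800262451172), (25.800003051757812, 11.600000381469727), 53.130104064941406) [0.502 0.126 0.083]
scene [467, 270, 7, 5, 17] [469.9 272. ] ((469.5861511230469, 271.9654846191406), (2.5997347831726074, 6.31364107131958), 68.19859313964844) [0.681 0.161 0.083]
scene [468, 271, 11, 7, 26] [473.6 274.2] ((473.6756591796875, 274.4459533691406), (4.068667411804199, 11.043525695800781), 54.462318420410156) [0.69  0.164 0.083]
scene [476, 279, 31, 9, 59] [489.4 283.1] ((491.0588684082031, 282.7353210449219), (2.425356149673462, 30.802024841308594), 75.96376037597656) [0.728 0.182 0.083]
blue
scene [429, 208, 16, 24, 276] [436.3 219.5] ((436.6319885253906, 219.6522674560547), (14.178163528442383, 23.29778480529785), 4.085616588592529) [0.509 0.179 0.095]
redstop
scene [481, 203, 35, 45, 262] [499.6 223.2] ((499.3212890625, 222.63446044921875), (50.97541809082031, 12.592021942138672), 58.24052047729492) [0.567 0.348 0.06 ]
redbar
scene [287, 289, 47, 18, 321] [309.1 297.3] ((309.7987976074219, 297.120361328125), (7.08572244644165, 47.08784866333008), 75.0685806274414) [ 0.645 -0.249  0.18 ]
```

View pics/crop.png

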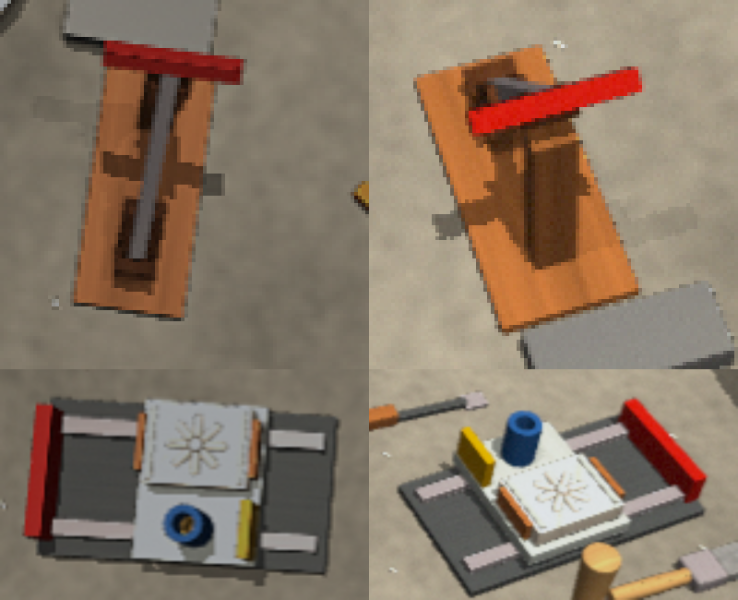

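The crop confirms it: the steel shaft with the red bar lies in the brown sloping rest, tip toward the robot. The blue well, yellow tab and red stop are clear too. Next I work out the directions and the wrist camera placement.

Run:
```python
from h import *
m=viewer.camera_model('wrist');print(np.round(m['tool_from_camera'],3).tolist(),np.round(m['camera_matrix'],0).tolist(),m['k1'])
c=cam('top')
t=cv2.imread('pics/top.png');h=cv2.cvtColor(t,cv2.COLOR_BGR2HSV);red=cv2.inRange(h,(0,200,90),(6,255,255));yel=cv2.inRange(h,(20,120,80),(34,255,255))
def ends(m,roi,z):
    x0,y0,x1,y1=roi;p=(np.argwhere(m[y0:y1,x0:x1])[:,::-1]+[x0,y0]);W=np.array([pix2z(c,q,z)[:2] for q in p]);mu=(W.min(0)+W.max(0))/2
    d=cv2.fitLine(W.astype(np.float32),2,0,.01,.01).ravel()[:2];s=(W-W.mean(0))@d
    print(W.mean(0).round(4),d.round(3),'yawdeg',np.degrees(np.arctan2(d[1],d[0])).round(1),'len',np.ptp(s).round(3))
ends(red,(140,170,170,250),.06);ends(yel,(215,200,240,250),.083);ends(red,(320,150,420,190),.185)
```

```text
[[0.001, 0.972, 0.236, 0.066], [1.0, -0.001, 0.0, -0.0], [0.0, 0.236, -0.972, -0.154], [0.0, 0.0, 0.0, 1.0]] [[347.0, 0.0, 317.0], [0.0, 347.0, 239.0], [0.0, 0.0, 1.0]] -0.04402123551980082
[0.5483 0.3574] [ 0.999 -0.05 ] yawdeg -2.9 len 0.135
[0.4881 0.1368] [ 0.999 -0.042] yawdeg -2.4 len 0.057
[ 0.643  -0.2443] [0.132 0.991] yawdeg 82.4 len 0.097
```

Emit:
servo_tool([
  {"dx":38,"dy":-10,"claw":91},
  {"dx":38,"dy":-14},
  {"dx":38,"dy":-14},
  {"dx":36,"dy":-18},
  {"dx":36,"dy":-18},
])

```text
invalid input
```

Emit:
servo_tool([
  {"dx":0,"dy":0,"dz":0,"ax":0,"ay":0,"az":0.1,"claw":91},
  {"dx":0,"dy":0,"dz":0,"ax":0,"ay":0,"az":0.1,"claw":91},
  {"dx":0,"dy":0,"dz":0,"ax":0,"ay":0,"az":0.083,"claw":91},
], force=30)

```text
clock: 1.65
position: [0.153, -0.6317, 0.2286]
orientation: [[0.999, -0.05, -0.0], [-0.05, -0.999, 0.0], [-0.0, -0.0, -1.0]]
force: [-1.1, 0.3, -0.2]
gripper_width: 0.991
grasp_force: 0.0
```

Emit:
servo_tool([
  {"dx":26,"dy":-31,"dz":0},
  {"dx":26,"dy":-31,"dz":0},
  {"dx":26,"dy":-31,"dz":0},
  {"dx":26,"dy":-31,"dz":0},
  {"dx":26,"dy":-31,"dz":0},
])

```text
invalid input
```

Emit:
servo_tool([
  {"dx":26,"dy":-31,"dz":0},
  {"dx":26,"dy":-31,"dz":0},
  {"dx":26,"dy":-31,"dz":0},
  {"dx":26,"dy":-31,"dz":0},
  {"dx":26,"dy":-31,"dz":0},
])

```text
invalid input
```

Emit:
servo_tool([
  {"dx":26,"dy":-31,"dz":0},
  {"dx":26,"dy":-31,"dz":0},
  {"dx":0,"dy":0,"dz":0},
])

```text
invalid input
```

Run:
```python
from h import *
im,s=snap('wrist','w1.png');c=cam('wrist',s)
print(s['clock'],s['position'])
for t,z in (('key_grip',.107),('key_bar',.178),('key_tip',.03)):
    print(t,[(np.round(d['centre']).tolist(),round(d['p'],2),pix2z(c,d['centre'],z).round(3)[:2].tolist()) for d in viewer.boxes_of('wrist',t)[:3]])
h=cv2.cvtColor(im,cv2.COLOR_RGB2HSV);m=cv2.inRange(h,(0,200,90),(6,255,255));k,l,st,ce=cv2.connectedComponentsWithStats(m)
for i in range(1,k):
    if st[i,4]>60: print(st[i],ce[i].round(1),pix2z(c,ce[i],.182).round(4))
```

```text
1.65 [ 0.15299394 -0.63173716  0.22858548]
key_grip [([60.0, 88.0], 0.96, [0.28, -0.441])]
key_bar [([60.0, 90.0], 0.91, [0.263, -0.49])]
key_tip []
```

View pics/w1.png

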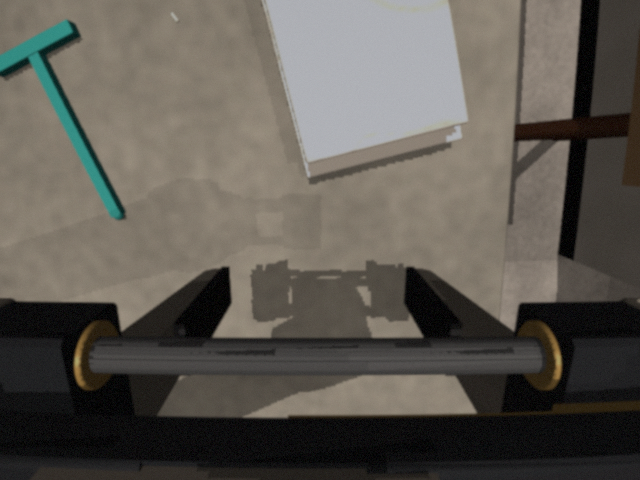

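The wrist picture was taken too early: it shows only the teal look-alike at (60,110) and the fingers. Each row needs all its keys, so I'll move with full rows.

Emit:
servo_tool([
  {"dx":26,"dy":-31,"dz":0,"ax":0,"ay":0,"az":0,"claw":91},
  {"dx":26,"dy":-31,"dz":0,"ax":0,"ay":0,"az":0,"claw":91},
  {"dx":26,"dy":-31,"dz":0,"ax":0,"ay":0,"az":0,"claw":91},
  {"dx":26,"dy":-31,"dz":0,"ax":0,"ay":0,"az":0,"claw":91},
  {"dx":26,"dy":-31,"dz":0,"ax":0,"ay":0,"az":0,"claw":91},
])

```text
clock: 2.27
position: [0.2909, -0.4813, 0.2288]
orientation: [[0.999, -0.043, 0.0], [-0.043, -0.999, -0.0], [0.0, 0.0, -1.0]]
force: [0.4, -0.6, 1.2]
gripper_width: 0.99
grasp_force: 0.0
```

Emit:
servo_tool([
  {"dx":26,"dy":-31,"dz":0,"ax":0,"ay":0,"az":0,"claw":91},
  {"dx":26,"dy":-31,"dz":0,"ax":0,"ay":0,"az":0,"claw":91},
  {"dx":26,"dy":-31,"dz":0,"ax":0,"ay":0,"az":0,"claw":91},
  {"dx":26,"dy":-31,"dz":0,"ax":0,"ay":0,"az":0,"claw":91},
  {"dx":26,"dy":-31,"dz":0,"ax":0,"ay":0,"az":0,"claw":91},
])

```text
clock: 2.68
position: [0.4279, -0.3323, 0.229]
orientation: [[0.999, -0.043, 0.001], [-0.043, -0.999, -0.001], [0.001, 0.001, -1.0]]
force: [1.3, -0.7, 0.9]
gripper_width: 0.99
grasp_force: 0.0
```

Emit:
servo_tool([
  {"dx":26,"dy":-31,"dz":0,"ax":0,"ay":0,"az":0,"claw":91},
  {"dx":26,"dy":-31,"dz":0,"ax":0,"ay":0,"az":0,"claw":91},
  {"dx":0,"dy":0,"dz":0,"ax":0,"ay":0,"az":0,"claw":91},
])

```text
clock: 2.93
position: [0.4874, -0.266, 0.229]
orientation: [[1.0, -0.031, 0.004], [-0.031, -1.0, 0.003], [0.004, -0.004, -1.0]]
force: [0.7, 0.6, 0.1]
gripper_width: 0.988
grasp_force: 0.0
```

Run:
```python
from h import *
im,s=snap('wrist','w2.png');c=cam('wrist',s)
print(s['clock'],s['position'])
for t,z in (('key_grip',.107),('key_bar',.178),('key_tip',.03)):
    print(t,[(np.round(d['centre']).tolist(),round(d['p'],2),pix2z(c,d['centre'],z).round(3)[:2].tolist()) for d in viewer.boxes_of('wrist',t)[:3]])
h=cv2.cvtColor(im,cv2.COLOR_RGB2HSV);m=cv2.inRange(h,(0,200,90),(6,255,255));k,l,st,ce=cv2.connectedComponentsWithStats(m)
for i in range(1,k):
    if st[i,4]>60: print(st[i],ce[i].round(1),pix2z(c,ce[i],.182).round(4))
```

```text
2.9333 [ 0.48744951 -0.26601353  0.2290337 ]
key_grip [([523.0, 117.0], 0.79, [0.579, -0.426]), ([410.0, 335.0], 0.76, [0.398, -0.344]), ([280.0, 64.0], 0.61, [0.62, -0.241])]
key_bar [([280.0, 59.0], 0.93, [0.606, -0.249]), ([519.0, 116.0], 0.83, [0.573, -0.383]), ([405.0, 338.0], 0.59, [0.435, -0.321])]
key_tip [([404.0, 339.0], 0.9, [0.349, -0.359]), ([520.0, 116.0], 0.85, [0.587, -0.467]), ([278.0, 58.0], 0.77, [0.644, -0.232])]
[279   0  82  12 378] [326.7   4. ] [ 0.6308 -0.2745  0.182 ]
```

View pics/w2.png

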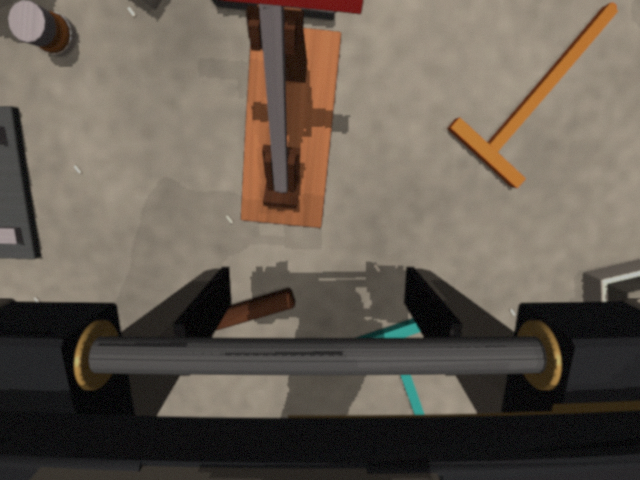

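Here the steel key shaft runs from the tip at about (281,191) to the red bar at (272,8). The orange look-alike is at right (540,90) and the teal one at (410,340). I'll fit the key pose from this picture and the earlier ones.

Run:
```python
from h import *
from scipy.optimize import least_squares
s=state();cw=cam('wrist',s);ct=cam('top');cs=cam('scene')
im=cv2.imread('pics/w2.png').astype(int)
def mid(row):
    seg=im[row,255:300];sat=seg.max(1)-seg.min(1);ok=np.where((sat<28)&(seg.mean(1)>60)&(seg.mean(1)<160))[0];return ok+255
for row in(30,60,90,110,135,160,180,185,190,195):
    x=mid(row);print(row,x.min() if len(x) else 0,x.max() if len(x) else 0,len(x))
def P(p,d):
    x,y,yaw=p;a=np.radians(40);u=np.array([np.sin(a)*np.cos(yaw),np.sin(a)*np.sin(yaw),np.cos(a)])
    return np.array([x,y,.107])+u*(d-.1)
obs=[(cw,0.045,275.5,None)]
def f(p):
    e=[]
    q0,q1=proj(cw,P(p,.02)),proj(cw,P(p,.17))
    for col,row in((281,185),(276,100),(272.5,30)):
        t=(row-q0[1])/(q1[1]-q0[1]);e.append(2*(q0[0]+t*(q1[0]-q0[0])-col))
    e+=list(proj(ct,P(p,.193)+[0,0,.004])-[366.1,166.4]);e+=list(proj(cs,P(p,.193)+[0,0,0])-[309.4,297.2])
    return e
o=least_squares(f,[.58,-.24,-.1]);print(o.x.round(4),np.degrees(o.x[2]),np.round(o.fun,1))
for d in(0,.1,.193):print(d,P(o.x,d).round(4),proj(cw,P(o.x,d)).round(0))
```

```text
30 261 281 21
60 265 282 18
90 267 283 17
110 268 284 17
135 271 285 15
160 272 285 14
180 274 286 13
185 274 286 13
190 274 286 13
195 0 0 0
[ 0.5853 -0.2485 -0.1313] -7.522327152269661 [ 0.4  0.1 -1.4  4.6 -0.3 -3.7  1.8]
0 [ 0.5216 -0.2401  0.0304] [281. 182.]
0.1 [ 0.5853 -0.2485  0.107 ] [276. 104.]
0.193 [ 0.6446 -0.2563  0.1782] [268. -34.]
```

Emit:
servo_tool([
  {"dx":-1,"dy":-40,"dz":0,"ax":0,"ay":0,"az":0,"claw":0},
  {"dx":-1,"dy":-40,"dz":0,"ax":0,"ay":0,"az":0,"claw":0},
  {"dx":-1,"dy":-40,"dz":0,"ax":0,"ay":0,"az":0,"claw":0},
  {"dx":-1,"dy":-40,"dz":0,"ax":0,"ay":0,"az":0,"claw":0},
  {"dx":-1,"dy":-40,"dz":0,"ax":0,"ay":0,"az":0,"claw":0},
])

```text
clock: 3.55
position: [0.4849, -0.0746, 0.2288]
orientation: [[0.999, -0.049, 0.0], [-0.049, -0.999, -0.001], [0.0, 0.001, -1.0]]
force: [0.6, 0.1, 1.1]
gripper_width: 0.65
grasp_force: 0.0
```

Emit:
servo_tool([
  {"dx":-1,"dy":-40,"dz":0,"ax":0,"ay":0,"az":0,"claw":0},
  {"dx":-1,"dy":-40,"dz":0,"ax":0,"ay":0,"az":0,"claw":0},
  {"dx":-1,"dy":-30,"dz":0,"ax":0,"ay":0,"az":0,"claw":0},
  {"dx":0,"dy":0,"dz":0,"ax":0,"ay":0,"az":0,"claw":0},
])

```text
clock: 3.88
position: [0.4873, 0.0408, 0.2291]
orientation: [[0.999, -0.038, 0.001], [-0.038, -0.999, 0.002], [0.001, -0.002, -1.0]]
force: [0.0, 0.2, -0.4]
gripper_width: 0.359
grasp_force: 0.0
```

Run:
```python
from h import *
im,s=snap('wrist','w3.png');c=cam('wrist',s)
print(s['clock'],s['position'],s['orientation'].round(3).tolist())
h=cv2.cvtColor(im,cv2.COLOR_RGB2HSV)
for n,lo,hi,z in(('yel',(20,120,80),(34,255,255),.083),('blue',(100,120,40),(125,255,255),.095),('amber lid',(0,0,250),(1,1,251),.045)):
    k,l,st,ce=cv2.connectedComponentsWithStats(cv2.inRange(h,lo,hi))
    for i in range(1,k):
        if st[i,4]>60: print(n,st[i],ce[i].round(1),pix2z(c,ce[i],z).round(4))
for t,z in (('push_tab',.063),('well_top',.095),('wax_jar',.03)):
    print(t,[(np.round(d['centre']).tolist(),round(d['p'],2),pix2z(c,d['centre'],z).round(3)[:2].tolist()) for d in viewer.boxes_of('wrist',t)[:3]])
```

```text
3.8833 [0.48732044 0.04080963 0.22907095] [[0.999, -0.038, 0.001], [-0.038, -0.999, 0.002], [0.001, -0.002, -1.0]]
yel [203 201  16  64 683] [210.  232.2] [0.4901 0.1372 0.083 ]
blue [ 119  208   62   49 1697] [146.5 230.7] [0.496  0.1883 0.095 ]
push_tab [([159.0, 168.0], 0.64, [0.548, 0.185])]
well_top [([157.0, 168.0], 0.68, [0.549, 0.172])]
wax_jar [([354.0, 18.0], 0.59, [0.675, 0.001])]
```

View pics/w3.png

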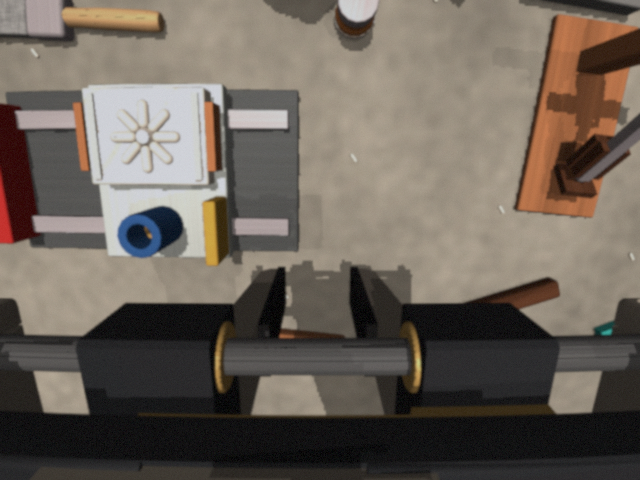

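The wrist view shows the tab (210,232), the well (146,231) and the red stop at left (15,180). The tab at (0.490,0.137) agrees with the top camera. I'll descend and push.

Emit:
servo_tool([
  {"dx":2,"dy":0,"dz":41,"ax":0,"ay":0,"az":0,"claw":0},
  {"dx":0,"dy":0,"dz":41,"ax":0,"ay":0,"az":0,"claw":0},
  {"dx":0,"dy":0,"dz":41,"ax":0,"ay":0,"az":0,"claw":0},
  {"dx":0,"dy":0,"dz":38,"ax":0,"ay":0,"az":0,"claw":0},
  {"dx":0,"dy":-25,"dz":0,"ax":0,"ay":0,"az":0,"claw":0},
])

```text
clock: 4.5
position: [0.4858, 0.0525, 0.0605]
orientation: [[0.998, -0.056, -0.014], [-0.056, -0.998, -0.005], [-0.013, 0.006, -1.0]]
force: [0.1, 0.2, 0.3]
gripper_width: 0.002
grasp_force: 0.0
```

Emit:
servo_tool([
  {"dx":0,"dy":-20,"dz":0,"ax":0,"ay":0,"az":0,"claw":0},
  {"dx":0,"dy":-15,"dz":0,"ax":0,"ay":0,"az":0,"claw":0},
  {"dx":0,"dy":-15,"dz":0,"ax":0,"ay":0,"az":0,"claw":0},
  {"dx":0,"dy":-15,"dz":0,"ax":0,"ay":0,"az":0,"claw":0},
  {"dx":0,"dy":-15,"dz":0,"ax":0,"ay":0,"az":0,"claw":0},
])

```text
clock: 4.92
position: [0.4947, 0.1351, 0.0671]
orientation: [[0.999, -0.051, -0.002], [-0.051, -0.999, -0.006], [-0.002, 0.006, -1.0]]
force: [-0.9, -9.1, 3.5]
gripper_width: 0.001
grasp_force: 4.6
```

Emit:
servo_tool([
  {"dx":0,"dy":-10,"dz":0,"ax":0,"ay":0,"az":0,"claw":0},
  {"dx":0,"dy":-10,"dz":0,"ax":0,"ay":0,"az":0,"claw":0},
  {"dx":0,"dy":-8,"dz":0,"ax":0,"ay":0,"az":0,"claw":0},
  {"dx":0,"dy":-8,"dz":0,"ax":0,"ay":0,"az":0,"claw":0},
])

```text
clock: 5.25
position: [0.4966, 0.171, 0.0671]
orientation: [[0.999, -0.051, -0.002], [-0.051, -0.999, -0.006], [-0.002, 0.006, -1.0]]
force: [-0.9, -7.0, 2.8]
gripper_width: 0.006
grasp_force: 3.9
```

Emit:
servo_tool([
  {"dx":0,"dy":-6,"dz":0,"ax":0,"ay":0,"az":0,"claw":0},
  {"dx":0,"dy":-5,"dz":0,"ax":0,"ay":0,"az":0,"claw":0},
  {"dx":0,"dy":-5,"dz":0,"ax":0,"ay":0,"az":0,"claw":0},
])

```text
clock: 5.5
position: [0.4974, 0.1869, 0.0671]
orientation: [[0.999, -0.051, -0.002], [-0.051, -0.999, -0.006], [-0.002, 0.006, -1.0]]
force: [-1.4, -6.7, 2.5]
gripper_width: 0.006
grasp_force: 3.6
```

Emit:
servo_tool([
  {"dx":0,"dy":-4,"dz":0,"ax":0,"ay":0,"az":0,"claw":0},
  {"dx":0,"dy":-4,"dz":0,"ax":0,"ay":0,"az":0,"claw":0},
])

```text
clock: 5.67
position: [0.4978, 0.1949, 0.0671]
orientation: [[0.999, -0.051, -0.002], [-0.051, -0.999, -0.006], [-0.002, 0.006, -1.0]]
force: [0.1, -6.8, 2.9]
gripper_width: 0.007
grasp_force: 3.5
```

Emit:
servo_tool([
  {"dx":0,"dy":-4,"dz":0,"ax":0,"ay":0,"az":0,"claw":0},
  {"dx":0,"dy":-4,"dz":0,"ax":0,"ay":0,"az":0,"claw":0},
])

```text
clock: 5.83
position: [0.4983, 0.2027, 0.0671]
orientation: [[0.999, -0.051, -0.002], [-0.051, -0.999, -0.006], [-0.002, 0.006, -1.0]]
force: [-0.3, -6.5, 3.3]
gripper_width: 0.002
grasp_force: 3.5
```

Emit:
servo_tool([
  {"dx":0,"dy":-3,"dz":0,"ax":0,"ay":0,"az":0,"claw":0},
  {"dx":0,"dy":-3,"dz":0,"ax":0,"ay":0,"az":0,"claw":0},
])

```text
clock: 6.0
position: [0.4986, 0.2088, 0.0671]
orientation: [[0.999, -0.051, -0.002], [-0.051, -0.999, -0.006], [-0.001, 0.006, -1.0]]
force: [-0.4, -6.6, 3.4]
gripper_width: 0.002
grasp_force: 3.4
```

Run:
```python
from h import *
im,s=snap('top','t2.png');c=cam('top')
h=cv2.cvtColor(im,cv2.COLOR_RGB2HSV)
for n,lo,hi,z in(('blue',(100,120,40),(125,255,255),.095),('red',(0,200,90),(6,255,255),.06)):
    k,l,st,ce=cv2.connectedComponentsWithStats(cv2.inRange(h,lo,hi))
    for i in range(1,k):
        if st[i,4]>60: print(n,st[i],ce[i].round(1),pix2z(c,ce[i],z).round(4))
```

```text
blue [497 145  27  21 350] [510.2 155.1] [ 0.7015 -0.6548  0.095 ]
red [455  90  32   8 119] [470.5  93.3] [ 0.8929 -0.5558  0.06  ]
red [348 161  37  11 219] [366.3 166.4] [ 0.6732 -0.2542  0.06  ]
red [   0  172   59   52 1899] [ 24.1 195.7] [0.5726 0.7272 0.06  ]
```

Emit:
servo_tool([
  {"dx":0,"dy":-3,"dz":0,"ax":0,"ay":0,"az":0,"claw":0},
  {"dx":0,"dy":-3,"dz":0,"ax":0,"ay":0,"az":0,"claw":0},
  {"dx":0,"dy":-3,"dz":0,"ax":0,"ay":0,"az":0,"claw":0},
])

```text
clock: 6.3
position: [0.4985, 0.2093, 0.0671]
orientation: [[0.998, -0.055, -0.007], [-0.055, -0.998, -0.019], [-0.006, 0.019, -1.0]]
force: [-4.6, -30.6, 21.1]
gripper_width: 0.003
grasp_force: 16.7
```

Emit:
servo_tool([
  {"dx":0,"dy":-3,"dz":0,"ax":0,"ay":0,"az":0,"claw":0},
  {"dx":0,"dy":-3,"dz":0,"ax":0,"ay":0,"az":0,"claw":0},
  {"dx":0,"dy":-2,"dz":0,"ax":0,"ay":0,"az":0,"claw":0},
])

```text
clock: 6.55
position: [0.4984, 0.2094, 0.0672]
orientation: [[0.998, -0.059, -0.011], [-0.06, -0.998, -0.03], [-0.009, 0.031, -0.999]]
force: [-8.7, -45.0, 33.0]
gripper_width: 0.004
grasp_force: 24.9
```

Emit:
servo_tool([
  {"dx":0,"dy":15,"dz":0,"ax":0,"ay":0,"az":0,"claw":0},
  {"dx":0,"dy":25,"dz":0,"ax":0,"ay":0,"az":0,"claw":0},
  {"dx":0,"dy":0,"dz":-40,"ax":0,"ay":0,"az":0,"claw":0},
  {"dx":-20,"dy":0,"dz":-30,"ax":0,"ay":0,"az":0,"claw":0},
  {"dx":-30,"dy":-20,"dz":0,"ax":0,"ay":0,"az":0,"claw":0},
])

```text
clock: 6.97
position: [0.4541, 0.2089, 0.1421]
orientation: [[0.998, -0.058, 0.01], [-0.058, -0.998, 0.001], [0.01, -0.001, -1.0]]
force: [0.7, 1.7, 0.3]
gripper_width: 0.004
grasp_force: 0.0
```

Emit:
servo_tool([
  {"dx":-15,"dy":-35,"dz":0,"ax":0,"ay":0,"az":0,"claw":0},
  {"dx":0,"dy":-35,"dz":0,"ax":0,"ay":0,"az":0,"claw":0},
  {"dx":0,"dy":-20,"dz":0,"ax":0,"ay":0,"az":0,"claw":0},
  {"dx":0,"dy":0,"dz":0,"ax":0,"ay":0,"az":0,"claw":0},
])

```text
clock: 7.3
position: [0.4375, 0.3074, 0.1381]
orientation: [[0.999, -0.043, 0.002], [-0.043, -0.999, 0.003], [0.001, -0.003, -1.0]]
force: [0.1, -0.1, -0.3]
gripper_width: 0.004
grasp_force: 0.0
```

```bash
cat > well.py <<'E'
from h import *
import sys
im,s=snap('wrist',sys.argv[1]+'.png');c=cam('wrist',s)
print(s['clock'],s['position'].round(4),s['orientation'].round(3).tolist())
h=cv2.cvtColor(im,cv2.COLOR_RGB2HSV)
for n,lo,hi,z in(('yel',(20,120,80),(34,255,255),.083),('blue',(100,120,20),(125,255,255),.095)):
    k,l,st,ce=cv2.connectedComponentsWithStats(cv2.inRange(h,lo,hi))
    for i in range(1,k):
        if st[i,4]>60: print(n,st[i],ce[i].round(1),pix2z(c,ce[i],z).round(4))
        if st[i,4]>800 and n=='blue':
            x,y,w,hh=st[i,:4];x0,y0=max(x-10,0),max(y-10,0);cr=im[y0:y+hh+10,x0:x+w+10,::-1];f=600/max(cr.shape[:2]);print('crop origin',x0,y0,'scale',f)
            cv2.imwrite('pics/'+sys.argv[1]+'c.png',cv2.resize(cr,None,fx=f,fy=f,interpolation=3))
E
python3 well.py w4
```

```text
7.3 [0.4375 0.3074 0.1381] [[0.999, -0.043, 0.002], [-0.043, -0.999, 0.003], [0.001, -0.003, -1.0]]
yel [ 428  116   27  100 1795] [441.1 164.9] [0.4948 0.2321 0.083 ]
yel [336 169  12   9  74] [342.2 172.7] [0.4924 0.291  0.083 ]
blue [ 312  132   67   69 2551] [345.8 166.7] [0.4963 0.2897 0.095 ]
crop origin 302 122 scale 6.741573033707865
```

Emit:
servo_tool([
  {"dx":-7,"dy":15,"dz":0,"ax":0,"ay":0,"az":0,"claw":0},
  {"dx":0,"dy":0,"dz":25,"ax":0,"ay":0,"az":0,"claw":0},
  {"dx":0,"dy":0,"dz":25,"ax":0,"ay":0,"az":0,"claw":0},
  {"dx":0,"dy":0,"dz":0,"ax":0,"ay":0,"az":0,"claw":0},
  {"dx":0,"dy":0,"dz":0,"ax":0,"ay":0,"az":0,"claw":0},
])

```text
clock: 7.77
position: [0.4292, 0.287, 0.0867]
orientation: [[0.999, -0.048, -0.002], [-0.048, -0.999, -0.003], [-0.002, 0.003, -1.0]]
force: [-0.5, 0.8, 0.7]
gripper_width: 0.007
grasp_force: 0.0
```

```bash
python3 well.py w5
```

```text
7.7667 [0.4292 0.287  0.0867] [[0.999, -0.048, -0.002], [-0.048, -0.999, -0.003], [-0.002, 0.003, -1.0]]
yel [ 420   85   33  133 3024] [435.2 150.2] [0.4948 0.2319 0.083 ]
yel [318 156   9  15  61] [322.7 162.5] [0.4917 0.2822 0.083 ]
yel [301 159  16  11 125] [309.8 163.9] [0.4913 0.2879 0.083 ]
yel [289 166  22  10  79] [299.2 170.9] [0.4885 0.2928 0.083 ]
blue [ 258  105   92   95 4988] [303.1 151.8] [0.4966 0.2902 0.095 ]
crop origin 248 95 scale 5.217391304347826
```

View pics/w5c.png

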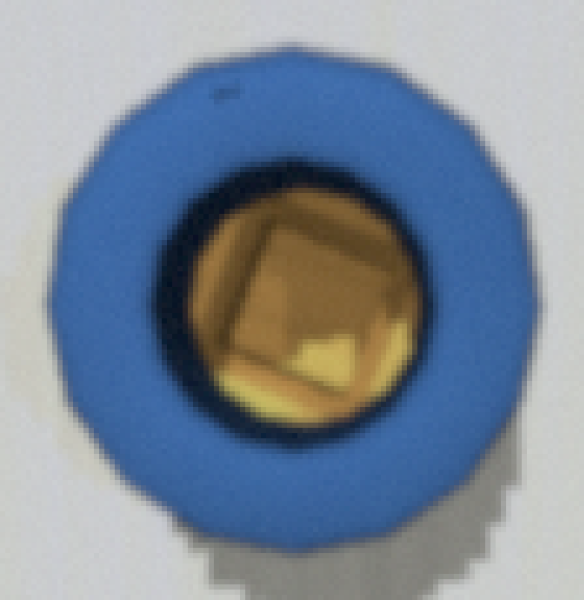

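The well view shows the brass square socket turned about 20° clockwise in the image, with corners at (272,225), (392,268), (350,395) and (230,345). The screw is therefore at about 0.35 rad, and the socket sides lie at yaw -22.7° or 67.3°. The well axis is at (0.4965, 0.290), and the tab moved 95 mm up to a firm stop. Now to the key.

Emit:
servo_tool([
  {"dx":0,"dy":0,"dz":-41,"ax":0,"ay":0,"az":0,"claw":91},
  {"dx":0,"dy":0,"dz":-41,"ax":0,"ay":0,"az":0,"claw":91},
  {"dx":0,"dy":10,"dz":-40,"ax":0,"ay":0,"az":0,"claw":91},
  {"dx":5,"dy":20,"dz":-35,"ax":0,"ay":0,"az":0,"claw":91},
  {"dx":10,"dy":25,"dz":-30,"ax":0,"ay":0,"az":0,"claw":91},
])

```text
clock: 8.23
position: [0.4414, 0.2352, 0.2792]
orientation: [[0.999, -0.042, 0.004], [-0.042, -0.999, 0.003], [0.004, -0.003, -1.0]]
force: [1.5, 0.5, -0.1]
gripper_width: 0.342
grasp_force: 0.0
```

Emit:
servo_tool([
  {"dx":5,"dy":41,"dz":0,"ax":0,"ay":0,"az":0.02,"claw":91},
  {"dx":5,"dy":41,"dz":0,"ax":0,"ay":0,"az":0.02,"claw":91},
  {"dx":5,"dy":41,"dz":0,"ax":0,"ay":0,"az":0.02,"claw":91},
  {"dx":5,"dy":41,"dz":0,"ax":0,"ay":0,"az":0.02,"claw":91},
  {"dx":5,"dy":41,"dz":0,"ax":0,"ay":0,"az":0,"claw":91},
])

```text
clock: 8.65
position: [0.4491, 0.0254, 0.2766]
orientation: [[0.992, -0.126, 0.004], [-0.126, -0.992, 0.0], [0.003, -0.001, -1.0]]
force: [0.3, -0.7, -0.3]
gripper_width: 0.71
grasp_force: 0.0
```

Emit:
servo_tool([
  {"dx":5,"dy":41,"dz":0,"ax":0,"ay":0,"az":0,"claw":91},
  {"dx":5,"dy":41,"dz":0,"ax":0,"ay":0,"az":0,"claw":91},
  {"dx":5,"dy":41,"dz":0,"ax":0,"ay":0,"az":0,"claw":91},
  {"dx":5,"dy":41,"dz":0,"ax":0,"ay":0,"az":0,"claw":91},
  {"dx":5,"dy":41,"dz":0,"ax":0,"ay":0,"az":0,"claw":91},
])

```text
clock: 9.07
position: [0.4479, -0.1813, 0.2767]
orientation: [[0.992, -0.126, 0.003], [-0.126, -0.992, -0.001], [0.003, 0.0, -1.0]]
force: [1.3, -0.6, -0.2]
gripper_width: 0.987
grasp_force: 0.0
```

Emit:
servo_tool([
  {"dx":10,"dy":35,"dz":0,"ax":0,"ay":0,"az":0,"claw":91},
  {"dx":10,"dy":25,"dz":0,"ax":0,"ay":0,"az":0,"claw":91},
  {"dx":0,"dy":0,"dz":0,"ax":0,"ay":0,"az":0,"claw":91},
  {"dx":0,"dy":0,"dz":0,"ax":0,"ay":0,"az":0,"claw":91},
])

```text
clock: 9.4
position: [0.4603, -0.2424, 0.2758]
orientation: [[0.992, -0.128, 0.002], [-0.128, -0.992, -0.0], [0.002, 0.0, -1.0]]
force: [-0.3, 1.4, 0.2]
gripper_width: 0.987
grasp_force: 0.0
```

```bash
cat > key.py <<'E'
from h import *
import sys
im,s=snap('wrist',sys.argv[1]+'.png');c=cam('wrist',s);
print(s['clock'],s['position'].round(4),s['orientation'].round(3).tolist(),s['joint_pos'].round(0))
h=cv2.cvtColor(im,cv2.COLOR_RGB2HSV);k,l,st,ce=cv2.connectedComponentsWithStats(cv2.inRange(h,(0,200,60),(6,255,255)))
for i in range(1,k):
    if st[i,4]>100: print('red',st[i],ce[i].round(1),cv2.minAreaRect(np.argwhere(l==i)[:,::-1].astype(np.float32)),pix2z(c,ce[i],.183).round(4))
from scipy.optimize import least_squares
j=im.astype(int);pts=[]
i=1+np.argmax(st[1:,4]*(st[1:,1]<250));x0=ce[i][0]
for row in range(int(st[i,1]+st[i,3])+8,300,5):
    seg=j[row,int(x0)-50:int(x0)+50];sat=np.ptp(seg,axis=1);ok=((sat<28)&(seg.mean(1)>60)&(seg.mean(1)<165)).astype(np.uint8)
    n,ll,ss,cc=cv2.connectedComponentsWithStats(ok[None])
    g=[(ss[q,0]+int(x0)-50,ss[q,2]) for q in range(1,n) if 11<=ss[q,2]<=26]
    if len(g)==1: pts.append((g[0][0]+(g[0][1]-1)/2,row,g[0][1]))
print(pts)
E
python3 key.py w6
```

```text
9.4 [ 0.4603 -0.2424  0.2758] [[0.992, -0.128, 0.002], [-0.128, -0.992, -0.0], [0.002, 0.0, -1.0]] [ 23.  11.   1. 107.  -0.  61. -73.]Traceback (most recent call last):
  File "key.py", line 10, in <module>
    i=1+np.argmax(st[1:,4]*(st[1:,1]<250));x0=ce[i][0]
        ~~~~~~~~~^^^^^^^^^^^^^^^^^^^^^^^^^
    return _wrapfunc(a, 'argmax', axis=axis, out=out, **kwds)
    return bound(*args, **kwds)
ValueError: attempt to get argmax of an empty sequence
```

View pics/w6.png

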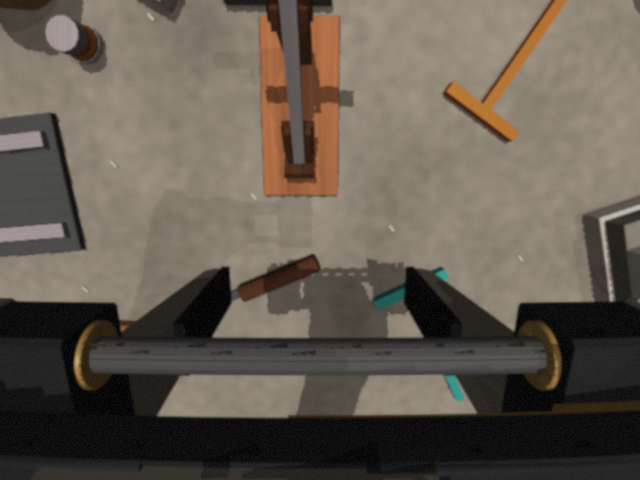

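The picture shows the shaft at columns 289–299, tip at row 165, in line with the tool. The rest is at (300,110), with orange and teal look-alikes to the right. The wrist line through the shaft agrees with the top camera's bar position (0.643,-0.245), and the tip projects to row 163. I'll grasp at 90 mm from the tip, with the TCP at (0.577,-0.236,0.095).

Emit:
servo_tool([
  {"dx":39,"dy":-7,"dz":0,"ax":0,"ay":0,"az":0,"claw":91.5},
  {"dx":39,"dy":-7,"dz":0,"ax":0,"ay":0,"az":0,"claw":91.5},
  {"dx":37,"dy":-7,"dz":0,"ax":0,"ay":0,"az":0,"claw":91.5},
  {"dx":0,"dy":0,"dz":30,"ax":0,"ay":0,"az":0,"claw":91.5},
  {"dx":0,"dy":0,"dz":0,"ax":0,"ay":0,"az":0,"claw":91.5},
])

```text
clock: 9.87
position: [0.5768, -0.2304, 0.2406]
orientation: [[0.993, -0.12, -0.006], [-0.12, -0.993, 0.004], [-0.006, -0.003, -1.0]]
force: [-1.7, 0.5, -2.5]
gripper_width: 0.996
grasp_force: 0.0
```

Emit:
servo_tool([
  {"dx":0,"dy":5,"dz":36,"ax":0,"ay":0,"az":0,"claw":91.5},
  {"dx":0,"dy":0,"dz":40,"ax":0,"ay":0,"az":0,"claw":91.5},
  {"dx":0,"dy":0,"dz":40,"ax":0,"ay":0,"az":0,"claw":91.5},
  {"dx":0,"dy":0,"dz":28,"ax":0,"ay":0,"az":0,"claw":91.5},
  {"dx":0,"dy":0,"dz":0,"ax":0,"ay":0,"az":0,"claw":91.5},
])

```text
clock: 10.28
position: [0.5719, -0.2368, 0.0959]
orientation: [[0.992, -0.124, -0.011], [-0.124, -0.992, 0.004], [-0.011, -0.003, -1.0]]
force: [-0.3, 0.3, -0.5]
gripper_width: 0.992
grasp_force: 0.0
```

Run:
```python
from h import *
im,s=snap('wrist','w7.png');print(s['position'].round(4),s['orientation'].round(3).tolist(),s['force'].round(1))
```

```text
[ 0.5719 -0.2368  0.0959] [[0.992, -0.124, -0.011], [-0.124, -0.992, 0.004], [-0.011, -0.003, -1.0]] [-0.3  0.3 -0.5]
```

View pics/w7.png

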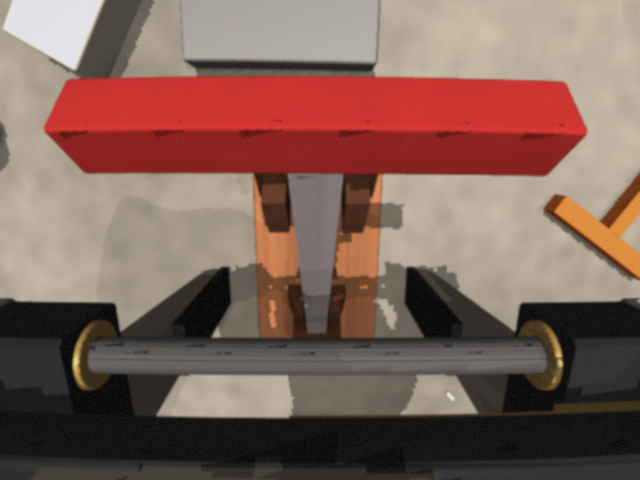

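The shaft (column 316) is centred between the fingers and the red bar is square to the tool. I'll lower slightly and close.

Emit:
servo_tool([
  {"dx":3,"dy":0,"dz":4,"ax":0,"ay":0,"az":0,"claw":91.5},
  {"dx":0,"dy":0,"dz":0,"ax":0,"ay":0,"az":0,"claw":0},
  {"dx":0,"dy":0,"dz":0,"ax":0,"ay":0,"az":0,"claw":0},
  {"dx":0,"dy":0,"dz":0,"ax":0,"ay":0,"az":0,"claw":0},
  {"dx":0,"dy":0,"dz":0,"ax":0,"ay":0,"az":0,"claw":0},
], force=50)

```text
clock: 10.75
position: [0.5803, -0.2399, 0.0981]
orientation: [[0.992, -0.125, 0.002], [-0.125, -0.992, -0.001], [0.002, 0.0, -1.0]]
force: [0.1, -1.0, 0.8]
gripper_width: 0.73
grasp_force: 0.0
```

Emit:
servo_tool([
  {"dx":0,"dy":0,"dz":0,"ax":0,"ay":0,"az":0,"claw":0},
  {"dx":0,"dy":0,"dz":0,"ax":0,"ay":0,"az":0,"claw":0},
  {"dx":0,"dy":0,"dz":0,"ax":0,"ay":0,"az":0,"claw":0},
  {"dx":0,"dy":0,"dz":0,"ax":0,"ay":0,"az":0,"claw":0},
  {"dx":0,"dy":0,"dz":0,"ax":0,"ay":0,"az":0,"claw":0},
])

```text
clock: 11.17
position: [0.5796, -0.2396, 0.0965]
orientation: [[0.992, -0.125, -0.0], [-0.125, -0.992, 0.0], [-0.0, 0.0, -1.0]]
force: [-0.6, -0.1, -0.2]
gripper_width: 0.369
grasp_force: 0.0
```

Emit:
servo_tool([
  {"dx":0,"dy":0,"dz":0,"ax":0,"ay":0,"az":0,"claw":0},
  {"dx":0,"dy":0,"dz":0,"ax":0,"ay":0,"az":0,"claw":0},
  {"dx":0,"dy":0,"dz":0,"ax":0,"ay":0,"az":0,"claw":0},
])

```text
clock: 11.42
position: [0.5796, -0.2393, 0.0964]
orientation: [[0.992, -0.125, -0.0], [-0.125, -0.992, 0.001], [-0.0, -0.001, -1.0]]
force: [1.0, 1.8, -0.4]
gripper_width: 0.146
grasp_force: 0.9
```

Emit:
servo_tool([
  {"dx":0,"dy":0,"dz":0,"ax":0,"ay":0,"az":0,"claw":0},
  {"dx":0,"dy":0,"dz":0,"ax":0,"ay":0,"az":0,"claw":0},
  {"dx":0,"dy":0,"dz":-8,"ax":0,"ay":0,"az":0,"claw":0},
  {"dx":0,"dy":0,"dz":-15,"ax":0,"ay":0,"az":0,"claw":0},
  {"dx":0,"dy":0,"dz":-20,"ax":0,"ay":0,"az":0,"claw":0},
])

```text
clock: 11.83
position: [0.578, -0.2396, 0.1385]
orientation: [[0.992, -0.125, -0.004], [-0.125, -0.992, 0.001], [-0.004, -0.0, -1.0]]
force: [0.4, 1.1, -3.2]
gripper_width: 0.126
grasp_force: 50.0
```

Emit:
servo_tool([
  {"dx":0,"dy":0,"dz":-30,"ax":0,"ay":0,"az":0,"claw":0},
  {"dx":0,"dy":0,"dz":-30,"ax":0,"ay":0,"az":0,"claw":0},
  {"dx":0,"dy":0,"dz":-30,"ax":0,"ay":0,"az":0,"claw":0},
  {"dx":0,"dy":0,"dz":-30,"ax":0,"ay":0,"az":0,"claw":0},
  {"dx":0,"dy":0,"dz":-10,"ax":0,"ay":0,"az":0,"claw":0},
])

```text
clock: 12.25
position: [0.5812, -0.2411, 0.2749]
orientation: [[0.992, -0.126, 0.007], [-0.126, -0.992, -0.003], [0.007, 0.002, -1.0]]
force: [1.2, 0.7, -1.9]
gripper_width: 0.124
grasp_force: 50.0
```

Emit:
servo_tool([
  {"dx":0,"dy":0,"dz":0,"ax":0,"ay":0,"az":0,"claw":0},
])

```text
clock: 12.33
position: [0.5808, -0.2407, 0.2728]
orientation: [[0.992, -0.125, 0.005], [-0.125, -0.992, -0.003], [0.006, 0.002, -1.0]]
force: [0.6, -0.6, -2.5]
gripper_width: 0.126
grasp_force: 50.0
```

```bash
cat > kt.py <<'E'
from h import *
import sys
from scipy.optimize import least_squares
im,s=snap('wrist',sys.argv[1]+'.png');T=cam('wrist',dict(orientation=np.eye(3),position=np.zeros(3)))
print(s['clock'],s['position'].round(4),s['joint_pos'].round(0),s['gripper_width'],s['grasp_force'])
h=cv2.cvtColor(im,cv2.COLOR_RGB2HSV);m=cv2.inRange(h,(0,150,60),(8,255,255))|cv2.inRange(h,(174,150,60),(180,255,255));m[260:]=0
k,l,st,ce=cv2.connectedComponentsWithStats(m);i=1+np.argmax(st[1:,4]);m=(l==i).astype(np.uint8);print('bar blob',st[i])
hull=cv2.convexHull(np.argwhere(m)[:,::-1].astype(np.int32)).reshape(-1,2).astype(float)
# key in tool frame: grip-line through (0,y0,zg) ; params: yaw-free; tilt a in xz-plane, s (tip->grasp), z offset
def corners(p):
    s0,y0,zg,a,g=p   # key axis u: back(-z) & +x
    u=np.array([np.sin(a),0,-np.cos(a)]);y=np.array([0,1,0.]);y=y*np.cos(g);n=np.cross(y,u);y=y+u*np.sin(g)*1
    u=u-y*(u@y);u/=np.linalg.norm(u);n=np.cross(y,u)
    c=np.array([0,y0,zg])+u*(.193-s0)
    return np.array([c+i*.05*y+j*.007*u+k*.007*n for i in(-1,1) for j in(-1,1) for k in(-1,1)]),u
def sil(p):
    q=np.array([proj(T,P) for P in corners(p)[0]],np.float32);return cv2.convexHull(q)
def f(p):
    H=sil(p);return [cv2.pointPolygonTest(H,(float(a),float(b)),True) for a,b in D]+[(p[0]-.092)/.01,(p[2]+.005)/.003*1]
# densified hull edge points inside the image
cn=max(cv2.findContours(cv2.morphologyEx(m,cv2.MORPH_CLOSE,np.ones((7,7))),0,1)[0],key=len).reshape(-1,2);D=[d for d in cn[::4] if 2<d[1]<258 and 2<d[0]<637]
o=least_squares(f,[.092,0,-.005,np.radians(40),0],loss='soft_l1',x_scale=[.01,.01,.01,.1,.1],diff_step=1e-3)
print('s,y0,zg,a,g',o.x.round(4),'tilt',np.degrees(o.x[3]).round(2),np.degrees(o.x[4]).round(2),'rms',np.sqrt(np.mean(o.fun**2)).round(2))
u=corners(o.x)[1];tip=np.array([0,o.x[1],o.x[2]])-u*o.x[0];print('tip tool',tip.round(4))
print('world u',(s['orientation']@u).round(3),'tip',(s['position']+s['orientation']@tip).round(4))
E
python3 kt.py w8
```

```text
12.3333 [ 0.5808 -0.2407  0.2728] [ 19.  22.   0.  93.  -0.  65. -78.] 0.12575379171727594 49.998716711997986
bar blob [   58   115   519    92 43684]
s,y0,zg,a,g [ 0.0645 -0.0009  0.0331  0.5264 -0.0032] tilt 30.16 -0.18 rms 1.46
tip tool [-0.0324 -0.0011  0.0888]
world u [ 0.493 -0.064  0.867] tip [ 0.5493 -0.2357  0.1838]
```

```bash
sed -i 's#/.003\*1\]#/.0002]#; s#(p\[0\]-.092)/.01#(p[0]-.0935)/.01#' kt.py; python3 kt.py w9
python3 - <<'E'
from h import *
# silhouette check of w9: print bar edge rows in the central column
im=cv2.imread('pics/w9.png');h=cv2.cvtColor(im,cv2.COLOR_BGR2HSV)
for col in (150,250,450): print(col,[(r,h[r,col].tolist()) for r in range(105,220,6)])
E
```

```text
12.3833 [ 0.5796 -0.2401  0.27  ] [ 19.  22.   0.  93.  -0.  65. -78.] 0.12229089677855326 49.99872386455536
bar blob [   58   114   519    93 43760]
s,y0,zg,a,g [ 9.210e-02 -9.000e-04 -4.000e-04  6.968e-01 -4.100e-03] tilt 39.92 -0.23 rms 2.21
tip tool [-0.0591 -0.0013  0.0702]
world u [ 0.635 -0.084  0.768] tip [ 0.5212 -0.2315  0.1998]
150 [(105, [18, 41, 174]), (111, [17, 41, 174]), (117, [1, 185, 186]), (123, [1, 195, 200]), (129, [1, 197, 201]), (135, [1, 193, 203]), (141, [1, 193, 205]), (147, [1, 195, 205]), (153, [1, 192, 205]), (159, [1, 197, 201]), (165, [1, 195, 208]), (171, [1, 195, 149]), (177, [1, 194, 137]), (183, [0, 194, 138]), (189, [1, 194, 137]), (195, [1, 193, 136]), (201, [1, 202, 134]), (207, [17, 43, 179]), (213, [19, 44, 178]), (219, [18, 42, 175])]
250 [(105, [18, 16, 186]), (111, [23, 19, 107]), (117, [1, 194, 195]), (123, [1, 197, 197]), (129, [1, 193, 201]), (135, [0, 193, 203]), (141, [1, 194, 205]), (147, [1, 194, 205]), (153, [1, 192, 207]), (159, [1, 195, 204]), (165, [1, 196, 212]), (171, [1, 198, 143]), (177, [1, 190, 141]), (183, [1, 203, 138]), (189, [1, 193, 139]), (195, [1, 206, 135]), (201, [1, 202, 135]), (207, [17, 45, 153]), (213, [17, 42, 162]), (219, [18, 41, 162])]
450 [(105, [19, 42, 194]), (111, [16, 41, 192]), (117, [1, 187, 187]), (123, [1, 194, 197]), (129, [1, 196, 199]), (135, [1, 194, 201]), (141, [1, 196, 200]), (147, [1, 196, 200]), (153, [1, 196, 202]), (159, [1, 195, 200]), (165, [1, 193, 206]), (171, [0, 197, 109]), (177, [1, 191, 139]), (183, [1, 198, 138]), (189, [1, 194, 138]), (195, [1, 197, 136]), (201, [1, 199, 133]), (207, [13, 52, 168]), (213, [17, 44, 184]), (219, [18, 43, 183])]
```

```bash
cat > k3.py <<'E'
from h import *
from scipy.optimize import least_squares
T=cam('wrist',dict(orientation=np.eye(3),position=np.zeros(3)))
def rows(f):
    h=cv2.cvtColor(cv2.imread(f'pics/{f}.png'),cv2.COLOR_BGR2HSV).astype(int);out=[]
    for c in list(range(140,270,3))+list(range(360,500,3)):
        r=np.where(((h[:260,c,0]<8)|(h[:260,c,0]>174))&(h[:260,c,1]>150))[0]
        if len(r)<30: continue
        a,b=r.min(),r.max(); v=h[:,c,2]; d=[v[q-2]+v[q-1]-v[q+2]-v[q+1] for q in range(a+10,b-10)]; out.append((a,a+10+np.argmax(d),b))
    return np.median(out,0)
def solve(f):
    e=rows(f)+[-.5,0,.5]
    def F(p):
        x,z,a=p;u=np.array([np.sin(a),0,-np.cos(a)]);n=np.array([-np.cos(a),0,-np.sin(a)]);c=np.array([x,0,z])
        return [proj(T,c+.007*(i*u+j*n))[1]-q for (i,j),q in zip(((1,-1),(1,1),(-1,1)),e)]
    o=least_squares(F,[.064,-.08,.7],x_scale=[.01,.01,.1]);x,z,a=o.x
    u=np.array([np.sin(a),0,-np.cos(a)])
    print(f,e,'bar',o.x[:2].round(4),'tilt',np.degrees(a).round(1),'line z at x=0',(z+x/np.tan(a)).round(4),'s',(.193-x/np.sin(a)).round(4),'tip',(np.array([x,0,z])-.193*u).round(4))
if __name__=='__main__':
    import sys
    for f in sys.argv[1:]: solve(f)
E
python3 k3.py w7 w8 w9
```

```text
w7 [ 77.5 130.  172.5] bar [ 0.0718 -0.0758] tilt 37.5 line z at x=0 0.0177 s 0.0751 tip [-0.0457  0.      0.0773]
w8 [115.5 169.  204.5] bar [ 0.0644 -0.0746] tilt 38.0 line z at x=0 0.0078 s 0.0885 tip [-0.0545  0.      0.0775]
w9 [115.5 169.  204.5] bar [ 0.0644 -0.0746] tilt 38.0 line z at x=0 0.0078 s 0.0885 tip [-0.0545  0.      0.0775]
```

The key is held with 50 N. Corrected for the camera bias seen in the undisturbed view, it sits at 40.5° with its tip 94 mm below the grip, so it has not slipped. Carry it over to the well.

Emit:
servo_tool([
  {"dx":-11,"dy":-37,"dz":-3,"ax":0,"ay":0,"az":0,"claw":0},
  {"dx":-11,"dy":-37,"dz":-3,"ax":0,"ay":0,"az":0,"claw":0},
  {"dx":-11,"dy":-37,"dz":-3,"ax":0,"ay":0,"az":0,"claw":0},
  {"dx":-11,"dy":-37,"dz":0,"ax":0,"ay":0,"az":0,"claw":0},
  {"dx":-11,"dy":-37,"dz":0,"ax":0,"ay":0,"az":0,"claw":0},
])

```text
clock: 12.85
position: [0.5462, -0.0476, 0.2759]
orientation: [[0.992, -0.125, -0.005], [-0.125, -0.992, 0.0], [-0.005, 0.0, -1.0]]
force: [0.7, 1.0, -2.5]
gripper_width: 0.127
grasp_force: 50.0
```

Emit:
servo_tool([
  {"dx":-11,"dy":-37,"dz":0,"ax":0,"ay":0,"az":0,"claw":0},
  {"dx":-11,"dy":-37,"dz":0,"ax":0,"ay":0,"az":0,"claw":0},
  {"dx":-11,"dy":-37,"dz":0,"ax":0,"ay":0,"az":0,"claw":0},
  {"dx":-11,"dy":-37,"dz":0,"ax":0,"ay":0,"az":0,"claw":0},
  {"dx":-11,"dy":-37,"dz":0,"ax":0,"ay":0,"az":0,"claw":0},
])

```text
clock: 13.27
position: [0.5148, 0.1424, 0.2759]
orientation: [[0.992, -0.125, -0.004], [-0.125, -0.992, -0.001], [-0.004, 0.002, -1.0]]
force: [1.2, -0.5, -3.2]
gripper_width: 0.127
grasp_force: 50.0
```

Emit:
servo_tool([
  {"dx":-11,"dy":-37,"dz":0,"ax":0,"ay":0,"az":0,"claw":0},
  {"dx":-11,"dy":-37,"dz":0,"ax":0,"ay":0,"az":0,"claw":0},
  {"dx":-11,"dy":-37,"dz":0,"ax":0,"ay":0,"az":0,"claw":0},
  {"dx":-5,"dy":-30,"dz":0,"ax":0,"ay":0,"az":0,"claw":0},
])

```text
clock: 13.6
position: [0.4937, 0.2885, 0.2758]
orientation: [[0.993, -0.122, -0.005], [-0.122, -0.993, -0.001], [-0.005, 0.002, -1.0]]
force: [-0.2, 1.0, -2.8]
gripper_width: 0.13
grasp_force: 50.0
```

Emit:
servo_tool([
  {"dx":0,"dy":0,"dz":0,"ax":0,"ay":0,"az":-0.115,"claw":0},
  {"dx":0,"dy":0,"dz":0,"ax":0,"ay":0,"az":-0.115,"claw":0},
  {"dx":0,"dy":0,"dz":0,"ax":0,"ay":0,"az":-0.115,"claw":0},
  {"dx":0,"dy":0,"dz":0,"ax":0,"ay":0,"az":-0.115,"claw":0},
  {"dx":0,"dy":0,"dz":0,"ax":0,"ay":0,"az":-0.115,"claw":0},
])

```text
clock: 14.02
position: [0.4954, 0.2851, 0.2754]
orientation: [[0.898, 0.44, -0.005], [0.44, -0.898, -0.002], [-0.005, 0.0, -1.0]]
force: [-0.1, -0.1, -2.1]
gripper_width: 0.123
grasp_force: 50.0
```

Emit:
servo_tool([
  {"dx":0,"dy":0,"dz":0,"ax":0,"ay":0,"az":-0.115,"claw":0},
  {"dx":0,"dy":0,"dz":0,"ax":0,"ay":0,"az":-0.115,"claw":0},
  {"dx":0,"dy":0,"dz":0,"ax":0,"ay":0,"az":-0.115,"claw":0},
  {"dx":0,"dy":0,"dz":0,"ax":0,"ay":0,"az":-0.115,"claw":0},
  {"dx":0,"dy":0,"dz":0,"ax":0,"ay":0,"az":-0.115,"claw":0},
])

```text
clock: 14.43
position: [0.4955, 0.285, 0.2755]
orientation: [[0.514, 0.858, -0.005], [0.858, -0.514, -0.002], [-0.004, -0.003, -1.0]]
force: [-0.5, -0.9, -2.6]
gripper_width: 0.123
grasp_force: 50.0
```

Emit:
servo_tool([
  {"dx":0,"dy":0,"dz":0,"ax":0,"ay":0,"az":-0.115,"claw":0},
  {"dx":0,"dy":0,"dz":0,"ax":0,"ay":0,"az":0,"claw":0},
  {"dx":0,"dy":0,"dz":0,"ax":0,"ay":0,"az":0,"claw":0},
])

```text
clock: 14.68
position: [0.4959, 0.2851, 0.2763]
orientation: [[0.421, 0.907, -0.004], [0.907, -0.421, -0.001], [-0.003, -0.003, -1.0]]
force: [-0.6, -0.4, -2.8]
gripper_width: 0.128
grasp_force: 50.0
```

Emit:
servo_tool([
  {"dx":0,"dy":0,"dz":0,"ax":0,"ay":0,"az":-0.038,"claw":0},
  {"dx":0,"dy":0,"dz":0,"ax":0,"ay":0.118,"az":0,"claw":0},
  {"dx":0,"dy":0,"dz":0,"ax":0,"ay":0.118,"az":0,"claw":0},
  {"dx":0,"dy":0,"dz":0,"ax":0,"ay":0.118,"az":0,"claw":0},
  {"dx":0,"dy":0,"dz":0,"ax":0,"ay":0.118,"az":0,"claw":0},
])

```text
clock: 15.1
position: [0.4965, 0.2855, 0.2783]
orientation: [[0.343, 0.922, 0.177], [0.82, -0.386, 0.422], [0.458, 0.001, -0.889]]
force: [-0.7, 1.2, -1.8]
gripper_width: 0.127
grasp_force: 50.0
```

Emit:
servo_tool([
  {"dx":0,"dy":0,"dz":0,"ax":0,"ay":0.118,"az":0,"claw":0},
  {"dx":0,"dy":0,"dz":0,"ax":0,"ay":0.115,"az":0,"claw":0},
  {"dx":0,"dy":0,"dz":0,"ax":0,"ay":0,"az":0,"claw":0},
  {"dx":0,"dy":0,"dz":0,"ax":0,"ay":0,"az":0,"claw":0},
])

```text
clock: 15.43
position: [0.4951, 0.2857, 0.2768]
orientation: [[0.311, 0.924, 0.222], [0.736, -0.382, 0.559], [0.601, -0.01, -0.799]]
force: [0.5, 0.1, -0.9]
gripper_width: 0.123
grasp_force: 50.0
```

```bash
cat > pose.py <<'E'
from h import *
import sys
s=state();R=s['orientation'];p=s['position'];th=np.radians(float(sys.argv[1]) if len(sys.argv)>1 else 40.5)
u=R@[np.sin(th),0,-np.cos(th)];y=R[:,1];tip=p+R@[0,0,-.0052]-.0938*u
print(s['clock'],p.round(4),'u',u.round(3),'keyx yaw',np.degrees(np.arctan2(*( -y[:2]*[-1,1])[:2])).round(1) if 0 else np.degrees(np.arctan2(y[0],-y[1])).round(2),'tip',tip.round(4),'F',s['force'].round(1),s['wrist_torque'].round(2),'q',s['joint_pos'].round(0))
tgt=np.array([.4965,.290]);d=np.r_[tgt-tip[:2],0];print('tool shift for tip->well [mm]',(R.T@d*1000).round(1),' 10mm down in tool',(R.T@[0,0,-10]).round(2))
e=np.cross(u,[0,0,1]);print('turn to upright in tool',(R.T@e).round(3))
E
python3 pose.py
python3 - <<'E'
from h import *
a,_=snap('scene','s3.png');b,_=snap('wrist','w10.png')
cc=a[130:280,380:530,::-1]
cv2.imwrite('pics/cmb.png',np.hstack([cv2.resize(cc,(400,400),interpolation=3),cv2.resize(b[:,:,::-1],(400,400))]))
E
```

```text
15.4333 [0.4951 0.2857 0.2768] u [0.033 0.053 0.998] keyx yaw 67.55 tip [0.4909 0.2778 0.1873] F [ 0.5  0.1 -0.9] [-0.87  0.23 -0.05] q [ 20.  12. -43. 119. -37.  32. -15.]
tool shift for tip->well [mm] [10.7  0.5  8.1]  10mm down in tool [-6.01  0.1   7.99]
turn to upright in tool [-0.007  0.062 -0.006]
```

View pics/cmb.png

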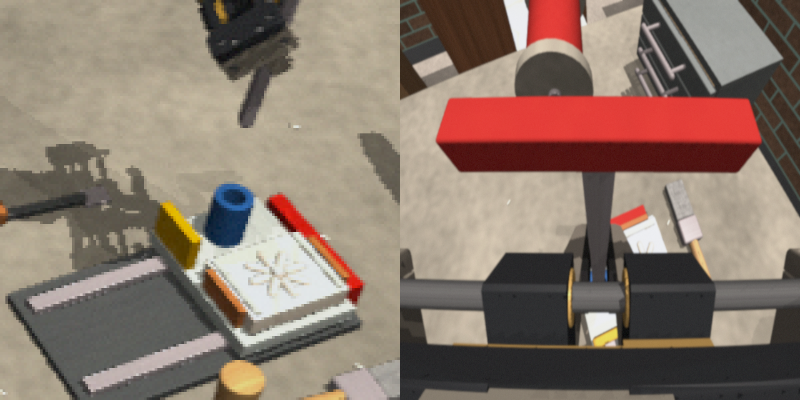

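The scene crop shows the key hanging near-upright above the well. In the wrist view the bar edges are at the same rows as before, so it has not slipped. I'll finish the tilt.

Emit:
servo_tool([
  {"dx":0,"dy":0,"dz":0,"ax":-0.007,"ay":0.062,"az":0,"claw":0},
  {"dx":4,"dy":0,"dz":3,"ax":0,"ay":0,"az":0,"claw":0},
  {"dx":0,"dy":0,"dz":0,"ax":0,"ay":0,"az":0,"claw":0},
  {"dx":0,"dy":0,"dz":0,"ax":0,"ay":0,"az":0,"claw":0},
])

```text
clock: 15.87
position: [0.497, 0.2939, 0.279]
orientation: [[0.288, 0.925, 0.247], [0.702, -0.379, 0.603], [0.652, -0.001, -0.758]]
force: [0.1, 0.2, -1.7]
gripper_width: 0.122
grasp_force: 50.0
```

```bash
python3 pose.py
cat > tipsee.py <<'E'
# tip of key seen in the scene camera vs predicted
from h import *
im,s=snap('scene','s4.png');t,_=snap('top','t4.png')
R=s['orientation'];th=np.radians(40.5);u=R@[np.sin(th),0,-np.cos(th)];tip=s['position']+R@[0,0,-.0052]-.0938*u
c=cam('scene');q=proj(c,tip);print('pred tip px',q.round(1),'shaft 30 up',proj(c,tip+.03*u).round(1))
g=im.astype(int);x0,y0=int(q[0])-22,int(q[1])-22
for y in range(y0,y0+40,2): print(y,x0,' '.join('%3d'%g[y,x].mean() for x in range(x0,x0+44,2)))
E
python3 tipsee.py
```

```text
15.8667 [0.497  0.2939 0.279 ] u [-0.001 -0.003  1.   ] keyx yaw 67.72 tip [0.4957 0.291  0.1892] F [ 0.1  0.2 -1.7] [-0.93  0.32 -0.01] q [ 24.  13. -46. 120. -44.  29.  -7.]
tool shift for tip->well [mm] [-0.5  1.1 -0.4]  10mm down in tool [-6.52  0.01  7.58]
turn to upright in tool [-0.    -0.003 -0.   ]
pred tip px [476.5 176.4] shaft 30 up [479.2 167.3]
154 454 153 153 155 154 121  58  77  69  54  56  63  68  72  66  59  63  70  68  66 119 163 158
156 454 159 154 156 165 163 132  66  40  51  72  75 107 163  49  67  67  66 104 165 164 161 161
158 454 159 160 158 161 163 164 140  65  70  88 156 165 114  49  66  66 164 168 167 166 166 171
160 454 155 161 160 163 166 167 166 144 144 159 162 164  87  63  68  82 162 168 163 159 164 165
162 454 165 171 170 166 168 167 167 162 157 161 162 168  58  64  64 126 169 167 165 164 163 157
164 454 171 173 169 169 171 175 170 167 166 165 164 150  50  66  67 153 170 163 163 162 163 159
166 454 176 178 172 170 172 172 176 175 174 173 167 114  59  67  66 164 167 167 161 160 164 163
168 454 173 175 176 175 175 177 179 178 174 171 172  87  62  81 131
[... 480 characters left out ...]
 167 164 161 149 157 156 157
180 454 170 167 167 168 166 162 165 165 165 166 169 169 167 163 164 168 163 162 165 163 165 164
182 454 167 164 169 166 159 160 164 167 169 166 167 165 166 163 162 160 166 161 162 161 168 169
184 454 162 160 164 170 163 163 160 165 170 168 170 165 159 163 167 160 157 161 161 161 160 159
186 454 161 164 164 166 165 162 162 159 162 166 167 167 163 159 161 164 161 162 167 165 167 163
188 454 160 165 165 165 160 162 166 160 164 164 166 166 164 165 164 169 168 162 169 164 161 160
190 454 162 163 166 167 166 161 168 171 169 167 171 169 167 162 165 168 169 168 169 166 161 154
192 454 169 172 166 168 167 162 163 167 169 167 170 170 165 166 164 159 168 169 166 167 169 164
```

Run:
```python
from h import *
im=cv2.imread('pics/s4.png');c=cam('scene')
P=np.array([.4965,.290,.095]);print('pred rim',proj(c,P).round(1),'+1mm x',(proj(c,P+[.01,0,0])-proj(c,P)).round(2)/10,'+1mm y',(proj(c,P+[0,.01,0])-proj(c,P)).round(2)/10)
h=cv2.cvtColor(im,cv2.COLOR_BGR2HSV);m=cv2.inRange(h,(100,120,20),(125,255,255));k,l,st,ce=cv2.connectedComponentsWithStats(m)
a=np.linspace(0,6.283,60);outer=np.array([proj(c,P+[.02*np.cos(t),.02*np.sin(t),0]) for t in a]);bot=np.array([proj(c,P+[.02*np.cos(t),.02*np.sin(t),-.054]) for t in a])
al=np.vstack([outer,bot]);print('pred bbox',al.min(0).round(1),al.max(0).round(1))
for i in range(1,k):
    if st[i,4]>100 and 400<ce[i][0]<520: print('blue bbox',st[i,:2],st[i,:2]+st[i,2:4]-1,ce[i].round(1))
# shaft centre rows
g=im.astype(int).mean(2)
R=state()['orientation'];p=state()['position'];th=np.radians(40.5);u=R@[np.sin(th),0,-np.cos(th)];tip=p+R@[0,0,-.0052]-.0938*u
for d in(.01,.02,.03):
    q=proj(c,tip+d*u);r=int(round(q[1]));x=np.where(g[r,462:500]<125)[0]+462;print(d,q.round(1),x.min(),x.max(),'obs centre',(x.min()+x.max())/2)
```

```text
pred rim [468.2 203.4] +1mm x [0.231 0.24 ] +1mm y [ 0.307 -0.113]
pred bbox [456.5 198.2] [475.9 222.9]
blue bbox [457 199] [474 221] [465.5 210. ]
0.01 [477.3 173.4] 475 480 obs centre 477.5
0.02 [478.2 170.4] 475 481 obs centre 478.0
0.03 [479.1 167.3] 476 482 obs centre 479.0
```

The predicted tip and well positions match the scene camera within a pixel. Descend.

Emit:
servo_tool([
  {"dx":-13.5,"dy":1,"dz":16,"ax":0,"ay":0,"az":0,"claw":0},
  {"dx":-13.5,"dy":0,"dz":16,"ax":0,"ay":0,"az":0,"claw":0},
  {"dx":-13.5,"dy":0,"dz":16,"ax":0,"ay":0,"az":0,"claw":0},
  {"dx":-13.5,"dy":0,"dz":16,"ax":0,"ay":0,"az":0,"claw":0},
  {"dx":0,"dy":0,"dz":0,"ax":0,"ay":0,"az":0,"claw":0},
])

```text
clock: 16.38
position: [0.4964, 0.2926, 0.1913]
orientation: [[0.293, 0.925, 0.243], [0.701, -0.381, 0.603], [0.65, -0.007, -0.76]]
force: [-0.4, -0.9, -2.4]
gripper_width: 0.127
grasp_force: 50.0
```

```bash
python3 pose.py
```

```text
16.3833 [0.4964 0.2926 0.1913] u [ 0.006 -0.004  1.   ] keyx yaw 67.63 tip [0.4946 0.2898 0.1014] F [-0.4 -0.9 -2.4] [-0.95  0.36  0.02] q [ 24.  24. -49. 124. -47.  17.   2.]
tool shift for tip->well [mm] [0.7 1.7 0.6]  10mm down in tool [-6.5   0.07  7.6 ]
turn to upright in tool [-0.005 -0.001 -0.004]
```

Emit:
servo_tool([
  {"dx":0.5,"dy":1.5,"dz":0.5,"ax":-0.005,"ay":0,"az":0,"claw":0},
  {"dx":-6.5,"dy":0,"dz":7.6,"ax":0,"ay":0,"az":0,"claw":0},
  {"dx":-6.5,"dy":0,"dz":7.6,"ax":0,"ay":0,"az":0,"claw":0},
  {"dx":-6.5,"dy":0,"dz":7.6,"ax":0,"ay":0,"az":0,"claw":0},
  {"dx":0,"dy":0,"dz":0,"ax":0,"ay":0,"az":0,"claw":0},
])

```text
clock: 16.8
position: [0.5035, 0.2982, 0.1716]
orientation: [[0.282, 0.925, 0.257], [0.697, -0.381, 0.608], [0.66, 0.008, -0.751]]
force: [-4.4, -0.6, 24.0]
gripper_width: 0.128
grasp_force: 50.0
```

```bash
python3 pose.py
```

```text
16.8 [0.5035 0.2982 0.1716] u [-0.012 -0.01   1.   ] keyx yaw 67.6 tip [0.5033 0.2959 0.0817] F [-4.4 -0.6 24. ] [ 2.57 -0.29  0.51] q [ 24.  28. -50. 124. -48.  12.   6.]
tool shift for tip->well [mm] [-6.1 -4.1 -5.4]  10mm down in tool [-6.6  -0.08  7.51]
turn to upright in tool [ 0.006 -0.014  0.005]
```

Emit:
servo_tool([
  {"dx":6.5,"dy":0,"dz":-7.5,"ax":0,"ay":0,"az":0,"claw":0},
  {"dx":6.5,"dy":0,"dz":-7.5,"ax":0,"ay":0,"az":0,"claw":0},
  {"dx":6.5,"dy":0,"dz":-7.5,"ax":0,"ay":0,"az":0,"claw":0},
  {"dx":0,"dy":0,"dz":0,"ax":0,"ay":0,"az":0,"claw":0},
  {"dx":0,"dy":0,"dz":0,"ax":0,"ay":0,"az":0,"claw":0},
])

```text
clock: 17.22
position: [0.5011, 0.2933, 0.1962]
orientation: [[0.287, 0.923, 0.256], [0.701, -0.384, 0.601], [0.653, 0.007, -0.757]]
force: [-0.1, -0.0, -3.5]
gripper_width: 0.127
grasp_force: 50.0
```

```bash
python3 pose.py
python3 - <<'E'
from h import *
snap('wrist','w11.png')
E
python3 k3.py w9 w10 w11
```

```text
17.2167 [0.5011 0.2933 0.1962] u [-0.009 -0.002  1.   ] keyx yaw 67.41 tip [0.5006 0.2903 0.1064] F [-0.1 -0.  -3.5] [-0.97  0.34  0.03] q [ 23.  24. -48. 124. -47.  17.   3.]
tool shift for tip->well [mm] [-1.4 -3.7 -1.2]  10mm down in tool [-6.53 -0.07  7.57]
turn to upright in tool [ 0.006 -0.005  0.005]
w9 [115.5 169.  204.5] bar [ 0.0636 -0.0746] tilt 38.0 line z at x=0 0.0069 s 0.0896 tip [-0.0552  0.      0.0776]
w10 [115.5 170.  204.5] bar [ 0.0636 -0.0748] tilt 37.0 line z at x=0 0.0096 s 0.0873 tip [-0.0525  0.      0.0794]
w11 [ 66.5 109.  156.5] bar [ 0.0747 -0.0701] tilt 42.7 line z at x=0 0.0107 s 0.083 tip [-0.0563  0.      0.0717]
```

The key rotated about 5° in the grip when the tip hit the rim, and joint 6 was close to its limit there, which spoilt the tracking. I'll lift and turn the key a quarter turn (157° also fits the socket), so the wrist leans outward with joint 6 mid-range.

Emit:
servo_tool([
  {"dx":19.5,"dy":0,"dz":-22.7,"ax":0,"ay":0,"az":0,"claw":0},
  {"dx":19.5,"dy":0,"dz":-22.7,"ax":0,"ay":0,"az":0,"claw":0},
  {"dx":19.5,"dy":0,"dz":-22.7,"ax":0,"ay":0,"az":0,"claw":0},
  {"dx":0,"dy":0,"dz":0,"ax":0.078,"ay":0,"az":-0.091,"claw":0},
  {"dx":0,"dy":0,"dz":0,"ax":0.078,"ay":0,"az":-0.091,"claw":0},
])

```text
clock: 17.68
position: [0.4993, 0.2933, 0.2864]
orientation: [[0.105, 0.989, 0.103], [0.752, -0.147, 0.642], [0.65, 0.01, -0.759]]
force: [-0.3, 1.5, -2.3]
gripper_width: 0.126
grasp_force: 50.0
```

Emit:
servo_tool([
  {"dx":0,"dy":0,"dz":0,"ax":0.078,"ay":0,"az":-0.091,"claw":0},
  {"dx":0,"dy":0,"dz":0,"ax":0.078,"ay":0,"az":-0.091,"claw":0},
  {"dx":0,"dy":0,"dz":0,"ax":0.078,"ay":0,"az":-0.091,"claw":0},
  {"dx":0,"dy":0,"dz":0,"ax":0.078,"ay":0,"az":-0.091,"claw":0},
  {"dx":0,"dy":0,"dz":0,"ax":0.078,"ay":0,"az":-0.091,"claw":0},
])

```text
clock: 18.1
position: [0.5004, 0.2917, 0.2832]
orientation: [[-0.331, 0.901, -0.28], [0.684, 0.434, 0.586], [0.65, 0.002, -0.76]]
force: [0.0, -0.0, -1.7]
gripper_width: 0.125
grasp_force: 50.0
```

Emit:
servo_tool([
  {"dx":0,"dy":0,"dz":0,"ax":0.078,"ay":0,"az":-0.091,"claw":0},
  {"dx":0,"dy":0,"dz":0,"ax":0.078,"ay":0,"az":-0.091,"claw":0},
  {"dx":0,"dy":0,"dz":0,"ax":0.078,"ay":0,"az":-0.091,"claw":0},
  {"dx":0,"dy":0,"dz":0,"ax":0.078,"ay":0,"az":-0.091,"claw":0},
  {"dx":0,"dy":0,"dz":0,"ax":0,"ay":0,"az":0,"claw":0},
])

```text
clock: 18.52
position: [0.5004, 0.2949, 0.2829]
orientation: [[-0.61, 0.599, -0.519], [0.453, 0.801, 0.392], [0.65, 0.004, -0.76]]
force: [0.1, 0.3, -2.1]
gripper_width: 0.124
grasp_force: 50.0
```

```bash
sed -i 's/-.0052\]/-.0019]/; s/-.0938\*u/-.0877*u/' pose.py tipsee.py; python3 pose.py 45.2
```

```text
18.5167 [0.5004 0.2949 0.2829] u [-0.067  0.045  0.997] keyx yaw 143.22 tip [0.5072 0.2901 0.197 ] F [ 0.1  0.3 -2.1] [-0.56 -0.85 -0.02] q [ 12.  40. -45.  85. -10.  82.  26.]
tool shift for tip->well [mm] [ 6.5 -6.5  5.5]  10mm down in tool [-6.5  -0.04  7.6 ]
turn to upright in tool [0.003 0.081 0.003]
```

Emit:
servo_tool([
  {"dx":0,"dy":0,"dz":0,"ax":0.079,"ay":0,"az":-0.092,"claw":0},
  {"dx":0,"dy":0,"dz":0,"ax":0.08,"ay":0,"az":-0.093,"claw":0},
  {"dx":0,"dy":0,"dz":0,"ax":0,"ay":0.08,"az":0,"claw":0},
  {"dx":0,"dy":0,"dz":0,"ax":0,"ay":0,"az":0,"claw":0},
  {"dx":0,"dy":0,"dz":0,"ax":0,"ay":0,"az":0,"claw":0},
])

```text
clock: 18.93
position: [0.5002, 0.2919, 0.2823]
orientation: [[-0.649, 0.396, -0.65], [0.28, 0.918, 0.279], [0.707, -0.001, -0.707]]
force: [-0.1, -1.0, -2.3]
gripper_width: 0.124
grasp_force: 50.0
```

```bash
python3 pose.py 45.2
python3 - <<'E'
from h import *
im,s=snap('scene','s5.png');snap('wrist','w12.png')
R=s['orientation'];th=np.radians(45.2);u=R@[np.sin(th),0,-np.cos(th)];tip=s['position']+R@[0,0,-.0019]-.0877*u
c=cam('scene');g=im.astype(int).mean(2)
for d in(0.005,.02,.03,.04,.05,.13,.15,.17):
    q=proj(c,tip+d*u);r=int(round(q[1]));x0=int(q[0]);print(d,q.round(1),[int(v) for v in g[r,x0-12:x0+13]])
h=cv2.cvtColor(im,cv2.COLOR_RGB2HSV);k,l,st,ce=cv2.connectedComponentsWithStats(cv2.inRange(h,(0,180,60),(6,255,255)))
print('pred bar',proj(c,tip+.193*u).round(1))
for i in range(1,k):
    if 80<st[i,4]<800: print(st[i],ce[i].round(1))
E
python3 k3.py w11 w12
```

```text
18.9333 [0.5002 0.2919 0.2823] u [-0.003  0.002  1.   ] keyx yaw 156.7 tip [0.5017 0.2912 0.1959] F [-0.1 -1.  -2.3] [-0.43 -1.15  0.03] q [  8.  46. -46.  78.  -6.  93.  32.]
tool shift for tip->well [mm] [ 3.  -3.2  3. ]  10mm down in tool [-7.07  0.01  7.07]
turn to upright in tool [-0.     0.003 -0.   ]
0.005 [479.1 174.2] [184, 182, 180, 177, 176, 175, 175, 177, 183, 137, 79, 68, 64, 68, 69, 126, 160, 167, 166, 166, 166, 168, 169, 169, 171]
0.02 [480.5 169.6] [173, 169, 166, 169, 171, 170, 173, 174, 152, 94, 56, 65, 68, 70, 69, 104, 156, 170, 170, 168, 166, 165, 165, 165, 167]
0.03 [481.4 166.5] [183, 181, 179, 179, 176, 174, 174, 169, 115, 57, 49, 65, 66, 68, 69, 128, 160, 168, 169, 170, 166, 166, 163, 163, 166]
0.04 [482.4 163.4] [164, 162, 163, 163, 167, 168, 174, 173, 155, 91, 51, 61, 70, 66, 68, 85, 152, 169, 169, 167, 166, 170, 166, 164, 168]
0.05 [483.4 160.2] [162, 165, 164, 165, 167, 169, 169, 173, 154, 90, 48, 61, 68, 68, 70, 88, 150, 168, 169, 163, 163, 165, 166, 165, 169]
0.13 [491.5 133.6] [52, 55, 52, 51, 52, 57, 54, 53, 49, 49, 41, 45, 45, 45, 48, 47, 108, 149, 113, 44, 21, 22, 16, 19, 32]
0.15 [493.7 126.5] [162, 160, 162, 163, 160, 159, 156, 159, 142, 88, 55, 80, 78, 55, 116, 151, 108, 38, 30, 22, 23, 22, 26, 22, 16]
0.17 [495.9 119.3] [156, 154, 136, 88, 45, 33, 27, 25, 24, 29, 30, 31, 30, 31, 29, 28, 29, 32, 33, 33, 33, 31, 34, 38, 39]
pred bar [498.5 110.8]
[481 203  35  40 183] [495.6 218. ]
w11 [ 66.5 109.  156.5] bar [ 0.0742 -0.0706] tilt 42.7 line z at x=0 0.0099 s 0.0836 tip [-0.0566  0.      0.0713]
w12 [ 66.5 110.  156.5] bar [ 0.0742 -0.0705] tilt 41.7 line z at x=0 0.0129 s 0.0815 tip [-0.0542  0.      0.0737]
```

Emit:
servo_tool([
  {"dx":-10,"dy":-3,"dz":16,"ax":0,"ay":0,"az":-0.01,"claw":0},
  {"dx":-13,"dy":0,"dz":13,"ax":0,"ay":0,"az":0,"claw":0},
  {"dx":-13,"dy":0,"dz":13,"ax":0,"ay":0,"az":0,"claw":0},
  {"dx":-13,"dy":0,"dz":13,"ax":0,"ay":0,"az":0,"claw":0},
  {"dx":-10,"dy":0,"dz":10,"ax":0,"ay":0,"az":0,"claw":0},
])

```text
clock: 19.45
position: [0.4947, 0.2917, 0.1958]
orientation: [[-0.656, 0.387, -0.649], [0.269, 0.922, 0.278], [0.706, 0.008, -0.708]]
force: [-0.2, -0.4, -2.9]
gripper_width: 0.128
grasp_force: 50.0
```

Emit:
servo_tool([
  {"dx":0,"dy":0,"dz":0,"ax":0,"ay":0,"az":0,"claw":0},
  {"dx":0,"dy":0,"dz":0,"ax":0,"ay":0,"az":0,"claw":0},
  {"dx":0,"dy":0,"dz":0,"ax":0,"ay":0,"az":0,"claw":0},
])

```text
clock: 19.7
position: [0.4952, 0.2928, 0.1978]
orientation: [[-0.656, 0.386, -0.649], [0.266, 0.923, 0.279], [0.706, 0.01, -0.708]]
force: [0.6, 0.0, -3.3]
gripper_width: 0.129
grasp_force: 50.0
```

```bash
python3 pose.py 45.2
```

```text
19.7 [0.4952 0.2928 0.1978] u [-0.008 -0.008  1.   ] keyx yaw 157.3 tip [0.4971 0.2929 0.1115] F [ 0.6  0.  -3.3] [-0.43 -1.15 -0.01] q [  8.  50. -45.  82.  -3.  86.  35.]
tool shift for tip->well [mm] [-0.4 -3.  -0.4]  10mm down in tool [-7.06 -0.1   7.08]
turn to upright in tool [0.007 0.004 0.007]
```

Emit:
servo_tool([
  {"dx":0,"dy":-3,"dz":0,"ax":0.007,"ay":0.004,"az":0.007,"claw":0},
  {"dx":-5,"dy":0,"dz":5,"ax":0,"ay":0,"az":0,"claw":0},
  {"dx":-5,"dy":0,"dz":5,"ax":0,"ay":0,"az":0,"claw":0},
  {"dx":0,"dy":0,"dz":0,"ax":0,"ay":0,"az":0,"claw":0},
  {"dx":0,"dy":0,"dz":0,"ax":0,"ay":0,"az":0,"claw":0},
])

```text
clock: 20.12
position: [0.4933, 0.2895, 0.1817]
orientation: [[-0.649, 0.385, -0.656], [0.272, 0.923, 0.273], [0.711, -0.002, -0.703]]
force: [-0.3, -0.1, -2.4]
gripper_width: 0.123
grasp_force: 50.0
```

```bash
python3 pose.py 45.2
```

```text
20.1167 [0.4933 0.2895 0.1817] u [0.002 0.001 1.   ] keyx yaw 157.33 tip [0.4944 0.2889 0.0953] F [-0.3 -0.1 -2.4] [-0.41 -1.14  0.01] q [  8.  51. -44.  82.  -3.  85.  36.]
tool shift for tip->well [mm] [-1.1  1.8 -1.1]  10mm down in tool [-7.11  0.02  7.03]
turn to upright in tool [-0.001 -0.002 -0.001]
```

Emit:
servo_tool([
  {"dx":-1,"dy":1.5,"dz":-1,"ax":0,"ay":0,"az":0,"claw":0},
  {"dx":-5,"dy":0,"dz":5,"ax":0,"ay":0,"az":0,"claw":0},
  {"dx":-5,"dy":0,"dz":5,"ax":0,"ay":0,"az":0,"claw":0},
  {"dx":-5,"dy":0,"dz":5,"ax":0,"ay":0,"az":0,"claw":0},
  {"dx":0,"dy":0,"dz":0,"ax":0,"ay":0,"az":0,"claw":0},
])

```text
clock: 20.53
position: [0.4947, 0.2899, 0.159]
orientation: [[-0.648, 0.385, -0.657], [0.273, 0.923, 0.272], [0.711, -0.003, -0.703]]
force: [-0.4, 0.5, -3.1]
gripper_width: 0.123
grasp_force: 50.0
```

```bash
python3 pose.py 45.2
```

```text
20.5333 [0.4947 0.2899 0.159 ] u [0.003 0.002 1.   ] keyx yaw 157.34 tip [0.4957 0.2892 0.0726] F [-0.4  0.5 -3.1] [-0.44 -1.12  0.06] q [  7.  53. -43.  83.  -2.  84.  36.]
tool shift for tip->well [mm] [-0.3  1.1 -0.3]  10mm down in tool [-7.11  0.03  7.03]
turn to upright in tool [-0.002 -0.002 -0.002]
```

Inside the well without contact. Next comes the slow entry into the socket.

Emit:
servo_tool([
  {"dx":0,"dy":1,"dz":0,"ax":0,"ay":0,"az":0,"claw":0},
  {"dx":-3.5,"dy":0,"dz":3.5,"ax":0,"ay":0,"az":0,"claw":0},
  {"dx":-3.5,"dy":0,"dz":3.5,"ax":0,"ay":0,"az":0,"claw":0},
  {"dx":-3.5,"dy":0,"dz":3.5,"ax":0,"ay":0,"az":0,"claw":0},
  {"dx":0,"dy":0,"dz":0,"ax":0,"ay":0,"az":0,"claw":0},
])

```text
clock: 20.95
position: [0.4953, 0.2911, 0.145]
orientation: [[-0.649, 0.385, -0.656], [0.273, 0.923, 0.272], [0.711, -0.002, -0.704]]
force: [0.0, 0.6, -2.5]
gripper_width: 0.124
grasp_force: 50.0
```

```bash
python3 pose.py 45.2
```

```text
20.95 [0.4953 0.2911 0.145 ] u [0.002 0.002 1.   ] keyx yaw 157.33 tip [0.4963 0.2904 0.0586] F [ 0.   0.6 -2.5] [-0.42 -1.04  0.  ] q [  7.  54. -43.  83.  -1.  83.  37.]
tool shift for tip->well [mm] [-0.2 -0.3 -0.2]  10mm down in tool [-7.11  0.02  7.04]
turn to upright in tool [-0.002 -0.002 -0.002]
```

Emit:
servo_tool([
  {"dx":-2.8,"dy":0,"dz":2.8,"ax":0,"ay":0,"az":0,"claw":0},
  {"dx":-2.8,"dy":0,"dz":2.8,"ax":0,"ay":0,"az":0,"claw":0},
  {"dx":0,"dy":0,"dz":0,"ax":0,"ay":0,"az":0,"claw":0},
])

```text
clock: 21.2
position: [0.4954, 0.2909, 0.1374]
orientation: [[-0.649, 0.385, -0.656], [0.273, 0.923, 0.272], [0.71, -0.003, -0.704]]
force: [-1.0, -1.3, -3.2]
gripper_width: 0.128
grasp_force: 50.0
```

```bash
python3 pose.py 45.2
```

```text
21.2 [0.4954 0.2909 0.1374] u [0.002 0.002 1.   ] keyx yaw 157.34 tip [0.4964 0.2902 0.0511] F [-1.  -1.3 -3.2] [-0.7  -0.95  0.16] q [  7.  55. -43.  83.  -1.  82.  37.]
tool shift for tip->well [mm] [-0.1 -0.2 -0.1]  10mm down in tool [-7.1   0.03  7.04]
turn to upright in tool [-0.002 -0.001 -0.002]
```

It is in the socket with hardly any force. Push to the bottom.

Emit:
servo_tool([
  {"dx":-2.5,"dy":0,"dz":2.5,"ax":0,"ay":0,"az":0,"claw":0},
  {"dx":-2.1,"dy":0,"dz":2.1,"ax":0,"ay":0,"az":0,"claw":0},
  {"dx":-1.8,"dy":0,"dz":1.8,"ax":0,"ay":0,"az":0,"claw":0},
  {"dx":0,"dy":0,"dz":0,"ax":0,"ay":0,"az":0,"claw":0},
])

```text
clock: 21.53
position: [0.4954, 0.291, 0.1285]
orientation: [[-0.649, 0.385, -0.656], [0.273, 0.923, 0.272], [0.71, -0.002, -0.704]]
force: [-0.7, -2.5, -4.6]
gripper_width: 0.129
grasp_force: 50.0
```

```bash
python3 pose.py 45.2
```

```text
21.5333 [0.4954 0.291  0.1285] u [0.002 0.002 1.   ] keyx yaw 157.33 tip [0.4965 0.2904 0.0421] F [-0.7 -2.5 -4.6] [-0.97 -0.92  0.38] q [  7.  55. -43.  83.  -1.  81.  37.]
tool shift for tip->well [mm] [-0.1 -0.3 -0.1]  10mm down in tool [-7.1   0.02  7.04]
turn to upright in tool [-0.002 -0.001 -0.002]
```

Emit:
servo_tool([
  {"dx":0,"dy":0,"dz":0,"ax":0,"ay":0,"az":0,"claw":40},
  {"dx":0,"dy":0,"dz":0,"ax":0,"ay":0,"az":0,"claw":60},
  {"dx":0,"dy":0,"dz":0,"ax":0,"ay":0,"az":0,"claw":80},
  {"dx":0,"dy":0,"dz":0,"ax":0,"ay":0,"az":0,"claw":91},
  {"dx":0,"dy":0,"dz":0,"ax":0,"ay":0,"az":0,"claw":91},
])

```text
clock: 21.95
position: [0.4958, 0.2919, 0.1296]
orientation: [[-0.65, 0.385, -0.655], [0.272, 0.923, 0.274], [0.71, -0.0, -0.704]]
force: [-0.2, -0.3, 0.4]
gripper_width: 0.465
grasp_force: 0.0
```

Emit:
servo_tool([
  {"dx":0,"dy":0,"dz":0,"ax":0,"ay":0,"az":0,"claw":91},
  {"dx":0,"dy":0,"dz":0,"ax":0,"ay":0,"az":0,"claw":91},
  {"dx":0,"dy":0,"dz":0,"ax":0,"ay":0,"az":0,"claw":91},
  {"dx":0,"dy":0,"dz":0,"ax":0,"ay":0,"az":0,"claw":91},
  {"dx":0,"dy":0,"dz":0,"ax":0,"ay":0,"az":0,"claw":91},
])

```text
clock: 22.37
position: [0.4956, 0.2915, 0.1293]
orientation: [[-0.649, 0.385, -0.656], [0.272, 0.923, 0.273], [0.71, -0.001, -0.704]]
force: [-0.5, -0.1, 0.1]
gripper_width: 0.826
grasp_force: 0.0
```

```bash
python3 - <<'E'
from h import *
snap('wrist','w13.png')
E
python3 k3.py w12 w13
```

```text
w12 [ 66.5 110.  156.5] bar [ 0.0742 -0.0705] tilt 41.7 line z at x=0 0.0128 s 0.0815 tip [-0.0542  0.      0.0737]
w13 [ 74.5 116.  160.5] bar [ 0.0732 -0.0672] tilt 42.5 line z at x=0 0.0126 s 0.0847 tip [-0.0572  0.      0.0751]
```

The key stands free in the socket, having settled about 3 mm. Retreat along the tool axis, then go vertical to take the bar from above.

Emit:
servo_tool([
  {"dx":0,"dy":0,"dz":-20,"ax":0,"ay":0,"az":0,"claw":91},
  {"dx":0,"dy":0,"dz":-40,"ax":0,"ay":0,"az":0,"claw":91},
  {"dx":0,"dy":0,"dz":-40,"ax":0,"ay":0,"az":0,"claw":91},
  {"dx":0,"dy":0,"dz":-40,"ax":0,"ay":0,"az":0,"claw":91},
  {"dx":0,"dy":0,"dz":-30,"ax":0,"ay":0,"az":0,"claw":91},
])

```text
clock: 22.83
position: [0.6092, 0.2439, 0.2515]
orientation: [[-0.651, 0.387, -0.653], [0.273, 0.922, 0.275], [0.709, 0.0, -0.706]]
force: [0.9, 0.9, -0.4]
gripper_width: 0.992
grasp_force: 0.0
```

Emit:
servo_tool([
  {"dx":25,"dy":0,"dz":-25,"ax":0,"ay":0,"az":0,"claw":91},
  {"dx":25,"dy":0,"dz":-25,"ax":0,"ay":0,"az":0,"claw":91},
  {"dx":0,"dy":0,"dz":0,"ax":0,"ay":-0.113,"az":0,"claw":70},
  {"dx":0,"dy":0,"dz":0,"ax":0,"ay":-0.113,"az":0,"claw":60},
  {"dx":0,"dy":0,"dz":0,"ax":0,"ay":-0.113,"az":0,"claw":60},
])

```text
clock: 23.25
position: [0.5993, 0.2466, 0.3131]
orientation: [[-0.835, 0.394, -0.385], [0.354, 0.919, 0.174], [0.422, 0.009, -0.906]]
force: [-0.5, 0.0, 0.4]
gripper_width: 0.794
grasp_force: 0.0
```

Emit:
servo_tool([
  {"dx":0,"dy":0,"dz":0,"ax":0,"ay":-0.113,"az":0,"claw":60},
  {"dx":0,"dy":0,"dz":0,"ax":0,"ay":-0.113,"az":0,"claw":60},
  {"dx":0,"dy":0,"dz":0,"ax":0,"ay":-0.113,"az":0,"claw":60},
  {"dx":0,"dy":0,"dz":0,"ax":0,"ay":-0.113,"az":0,"claw":60},
  {"dx":0,"dy":0,"dz":0,"ax":0,"ay":0,"az":0,"claw":60},
])

```text
clock: 23.67
position: [0.5941, 0.2508, 0.3149]
orientation: [[-0.922, 0.386, 0.017], [0.386, 0.922, 0.003], [-0.014, 0.009, -1.0]]
force: [-0.4, 0.9, 0.6]
gripper_width: 0.652
grasp_force: 0.0
```

Run:
```python
from h import *
im,s=snap('wrist','w14.png');c=cam('wrist',s)
print(s['position'].round(4),s['orientation'].round(3).tolist(),s['joint_pos'].round(0))
h=cv2.cvtColor(im,cv2.COLOR_RGB2HSV);k,l,st,ce=cv2.connectedComponentsWithStats(cv2.inRange(h,(0,150,60),(6,255,255)))
for i in range(1,k):
    if st[i,4]>300: print(st[i],ce[i].round(1),pix2z(c,ce[i],.242).round(4))
```

```text
[0.5941 0.2508 0.3149] [[-0.922, 0.386, 0.017], [0.386, 0.922, 0.003], [-0.014, 0.009, -1.0]] [  2.  28. -40.  86.  19.  72.  27.]
[ 241   74  169  121 5230] [339.1 103.3] [0.5111 0.3014 0.242 ]
```

Emit:
servo_tool([
  {"dx":0,"dy":0,"dz":0,"ax":0,"ay":0,"az":-0.121,"claw":60},
  {"dx":0,"dy":0,"dz":0,"ax":0,"ay":0,"az":-0.121,"claw":60},
  {"dx":0,"dy":0,"dz":0,"ax":0,"ay":0,"az":-0.121,"claw":60},
  {"dx":0,"dy":0,"dz":0,"ax":0,"ay":0,"az":-0.121,"claw":60},
  {"dx":0,"dy":0,"dz":0,"ax":0,"ay":0,"az":-0.121,"claw":60},
])

```text
clock: 24.13
position: [0.6, 0.2453, 0.3117]
orientation: [[-0.979, -0.202, 0.008], [-0.202, 0.979, 0.004], [-0.009, 0.003, -1.0]]
force: [0.1, 0.2, 0.7]
gripper_width: 0.652
grasp_force: 0.0
```

Emit:
servo_tool([
  {"dx":0,"dy":0,"dz":0,"ax":0,"ay":0,"az":-0.121,"claw":60},
  {"dx":0,"dy":0,"dz":0,"ax":0,"ay":0,"az":-0.121,"claw":60},
  {"dx":0,"dy":0,"dz":0,"ax":0,"ay":0,"az":-0.121,"claw":60},
  {"dx":0,"dy":0,"dz":0,"ax":0,"ay":0,"az":-0.121,"claw":60},
  {"dx":0,"dy":0,"dz":0,"ax":0,"ay":0,"az":-0.121,"claw":60},
])

```text
clock: 24.55
position: [0.6, 0.2451, 0.3116]
orientation: [[-0.691, -0.723, 0.008], [-0.723, 0.691, 0.004], [-0.009, -0.003, -1.0]]
force: [0.7, -0.1, -0.5]
gripper_width: 0.651
grasp_force: 0.0
```

Emit:
servo_tool([
  {"dx":0,"dy":0,"dz":0,"ax":0,"ay":0,"az":-0.121,"claw":60},
  {"dx":0,"dy":0,"dz":0,"ax":0,"ay":0,"az":-0.121,"claw":60},
  {"dx":0,"dy":0,"dz":0,"ax":0,"ay":0,"az":-0.121,"claw":60},
  {"dx":-29,"dy":28,"dz":0,"ax":0,"ay":0,"az":0,"claw":60},
  {"dx":-29,"dy":28,"dz":0,"ax":0,"ay":0,"az":0,"claw":60},
])

```text
clock: 24.97
position: [0.5734, 0.318, 0.3107]
orientation: [[-0.402, -0.916, 0.007], [-0.916, 0.402, 0.003], [-0.006, -0.005, -1.0]]
force: [-0.7, 1.6, -0.0]
gripper_width: 0.652
grasp_force: 0.0
```

Emit:
servo_tool([
  {"dx":-29,"dy":28,"dz":0,"ax":0,"ay":0,"az":0,"claw":60},
  {"dx":0,"dy":21,"dz":0,"ax":0,"ay":0,"az":0,"claw":60},
  {"dx":0,"dy":0,"dz":0,"ax":0,"ay":0,"az":0,"claw":60},
  {"dx":0,"dy":0,"dz":0,"ax":0,"ay":0,"az":0,"claw":60},
])

```text
clock: 25.3
position: [0.5364, 0.368, 0.3115]
orientation: [[-0.392, -0.92, 0.009], [-0.92, 0.392, 0.003], [-0.007, -0.007, -1.0]]
force: [0.1, -0.5, -0.5]
gripper_width: 0.656
grasp_force: 0.0
```

```bash
cat > bar.py <<'E'
from h import *
import sys
im,s=snap('wrist',sys.argv[1]+'.png');c=cam('wrist',s);R=s['orientation'];p=s['position']
print(s['clock'],p.round(4),R.round(3).tolist(),s['joint_pos'].round(0))
h=cv2.cvtColor(im,cv2.COLOR_RGB2HSV);k,l,st,ce=cv2.connectedComponentsWithStats(cv2.inRange(h,(0,150,60),(8,255,255)))
for i in range(1,k):
    if st[i,4]>300:
        q=cv2.boxPoints(cv2.minAreaRect(np.argwhere(l==i)[:,::-1].astype(np.float32)));W=np.array([pix2z(c,a,.242)[:2] for a in q]);e=max((W[1]-W[0],W[2]-W[1]),key=np.linalg.norm)
        w=pix2z(c,ce[i],.24);print(st[i],ce[i].round(1),'world',w.round(4),'len',np.linalg.norm(e).round(3),'yaw',(np.degrees(np.arctan2(e[1],e[0]))%180).round(1),'tool mm',(R.T@(w-p)*1000).round(1))
print('tool mm to (.4965,.290)',(R.T@(np.array([.4965,.290,.235])-p)*1000).round(1),'toolx yaw',np.degrees(np.arctan2(R[1,0],R[0,0])).round(1))
E
python3 bar.py w15
```

```text
25.3 [0.5364 0.368  0.3115] [[-0.392, -0.92, 0.009], [-0.92, 0.392, 0.003], [-0.007, -0.007, -1.0]] [  0.  35. -59.  84.  31.  77.  97.]
[ 252   40  110  193 4810] [321.3 145.4] world [0.5067 0.3039 0.24  ] len 0.127 yaw 44.4 tool mm [71.1  2.7 71. ]
tool mm to (.4965,.290) [87.9  6.7 75.9] toolx yaw -113.1
```

```bash
cat > bar2.py <<'E'
from h import *
import sys
im=cv2.imread(f'pics/{sys.argv[1]}.png');s=state();T=cam('wrist',dict(orientation=np.eye(3),position=np.zeros(3)));z=float(sys.argv[2])
h=cv2.cvtColor(im,cv2.COLOR_BGR2HSV);m=cv2.inRange(h,(0,150,60),(8,255,255))
for r in range(30,300,12):
    n,l,st,ce=cv2.connectedComponentsWithStats(m[r:r+1]);print(r,[(int(st[i,0]),int(st[i,2]),int(h[r,st[i,0]+st[i,2]//2,2]),(pix2z(T,(ce[i][0],r),z)[:2]*1000).round(1).tolist()) for i in range(1,n) if st[i,2]>5])
E
python3 bar2.py w15 .0715
```

```text
30 []
42 [(320, 23, 197, [131.2, 8.3])]
54 [(320, 22, 201, [124.5, 8.1])]
66 [(320, 22, 199, [117.8, 8.1])]
78 [(319, 23, 201, [111.0, 7.9])]
90 [(320, 21, 198, [104.1, 7.9])]
102 [(319, 21, 200, [97.1, 7.4])]
114 [(319, 21, 199, [90.0, 7.4])]
126 [(318, 21, 201, [82.9, 6.9])]
138 [(318, 20, 201, [75.6, 6.6])]
150 [(318, 20, 200, [68.3, 6.7])]
162 [(318, 20, 202, [60.9, 6.7])]
174 [(318, 19, 130, [53.3, 6.4])]
186 [(317, 19, 132, [45.7, 5.8]), (346, 15, 135, [45.7, 23.3])]
198 [(313, 42, 132, [37.9, 10.8])]
210 [(279, 42, 202, [30.0, -11.4])]
222 [(252, 36, 200, [22.0, -31.4])]
234 []
246 []
258 []
270 []
282 []
294 []
```

Emit:
servo_tool([
  {"dx":0,"dy":0,"dz":0,"ax":0,"ay":0,"az":0.03,"claw":60},
  {"dx":30,"dy":1.5,"dz":0,"ax":0,"ay":0,"az":0,"claw":60},
  {"dx":30,"dy":1.5,"dz":0,"ax":0,"ay":0,"az":0,"claw":60},
  {"dx":26,"dy":1.5,"dz":0,"ax":0,"ay":0,"az":0,"claw":60},
  {"dx":0,"dy":0,"dz":0,"ax":0,"ay":0,"az":0,"claw":60},
])

```text
clock: 25.77
position: [0.4972, 0.2855, 0.3108]
orientation: [[-0.426, -0.904, 0.011], [-0.905, 0.426, -0.001], [-0.004, -0.01, -1.0]]
force: [0.3, 0.1, 0.4]
gripper_width: 0.651
grasp_force: 0.0
```

Emit:
servo_tool([
  {"dx":0,"dy":0,"dz":0,"ax":0,"ay":0,"az":0,"claw":60},
  {"dx":0,"dy":0,"dz":0,"ax":0,"ay":0,"az":0,"claw":60},
])

```text
clock: 25.93
position: [0.4977, 0.2908, 0.3116]
orientation: [[-0.422, -0.906, 0.012], [-0.906, 0.422, 0.004], [-0.009, -0.009, -1.0]]
force: [0.5, 0.5, 0.7]
gripper_width: 0.648
grasp_force: 0.0
```

```bash
python3 bar.py w16 | tail -1; python3 bar2.py w16 .0715|head -14; python3 -c "
from h import *
s=state();print(s['position'].round(4),s['orientation'].round(3).tolist(),s['joint_pos'].round(0))"
```

```text
tool mm to (.4965,.290) [ 1.9  1.5 76.6] toolx yaw -115.0
30 []
42 []
54 []
66 []
78 []
90 []
102 []
114 []
126 []
138 []
150 []
162 []
174 []
186 [(312, 18, 116, [45.7, 2.3])]
[0.4973 0.2916 0.3116] [[-0.421, -0.907, 0.012], [-0.907, 0.421, 0.004], [-0.009, -0.009, -1.0]] [ 12.  28. -62.  95.  26.  73. 100.]
```

Emit:
servo_tool([
  {"dx":1,"dy":1.5,"dz":25,"ax":0,"ay":0,"az":0,"claw":60},
  {"dx":0,"dy":0,"dz":25,"ax":0,"ay":0,"az":0,"claw":60},
  {"dx":0,"dy":0,"dz":20,"ax":0,"ay":0,"az":0,"claw":60},
  {"dx":0,"dy":0,"dz":10,"ax":0,"ay":0,"az":0,"claw":60},
  {"dx":0,"dy":0,"dz":0,"ax":0,"ay":0,"az":0,"claw":60},
])

```text
clock: 26.4
position: [0.4945, 0.2918, 0.2292]
orientation: [[-0.418, -0.908, 0.008], [-0.908, 0.418, 0.002], [-0.006, -0.007, -1.0]]
force: [-0.2, -0.7, 0.3]
gripper_width: 0.653
grasp_force: 0.0
```

Emit:
servo_tool([
  {"dx":0,"dy":0,"dz":0,"ax":0,"ay":0,"az":0,"claw":40},
  {"dx":0,"dy":0,"dz":0,"ax":0,"ay":0,"az":0,"claw":25},
  {"dx":0,"dy":0,"dz":0,"ax":0,"ay":0,"az":0,"claw":20},
  {"dx":0,"dy":0,"dz":0,"ax":0,"ay":0,"az":0,"claw":20},
  {"dx":0,"dy":0,"dz":0,"ax":0,"ay":0,"az":0,"claw":20},
], force=30)

```text
clock: 26.82
position: [0.4954, 0.292, 0.2323]
orientation: [[-0.419, -0.908, 0.014], [-0.908, 0.419, 0.004], [-0.009, -0.011, -1.0]]
force: [0.3, 1.1, 0.7]
gripper_width: 0.313
grasp_force: 0.0
```

Emit:
servo_tool([
  {"dx":1.4,"dy":0,"dz":0,"ax":0,"ay":0,"az":0,"claw":20},
  {"dx":0,"dy":0,"dz":0,"ax":0,"ay":0,"az":0,"claw":0},
  {"dx":0,"dy":0,"dz":0,"ax":0,"ay":0,"az":0,"claw":0},
  {"dx":0,"dy":0,"dz":0,"ax":0,"ay":0,"az":0,"claw":0},
  {"dx":0,"dy":0,"dz":0,"ax":0,"ay":0,"az":0,"claw":0},
], force=40)

```text
clock: 27.23
position: [0.4946, 0.2905, 0.2316]
orientation: [[-0.419, -0.908, 0.013], [-0.908, 0.419, 0.003], [-0.008, -0.01, -1.0]]
force: [-0.4, 0.8, 1.9]
gripper_width: 0.146
grasp_force: 40.0
```

Emit:
servo_tool([
  {"dx":0,"dy":0,"dz":0,"ax":0,"ay":0,"az":0,"claw":0},
  {"dx":0,"dy":0,"dz":0,"ax":0,"ay":0,"az":0.08,"claw":0},
  {"dx":0,"dy":0,"dz":0,"ax":0,"ay":0,"az":0.08,"claw":0},
  {"dx":0,"dy":0,"dz":0,"ax":0,"ay":0,"az":0.08,"claw":0},
  {"dx":0,"dy":0,"dz":0,"ax":0,"ay":0,"az":0.08,"claw":0},
])

```text
clock: 27.65
position: [0.4945, 0.2904, 0.2315]
orientation: [[-0.686, -0.728, 0.013], [-0.728, 0.686, 0.003], [-0.011, -0.007, -1.0]]
force: [-0.6, -0.3, 2.0]
gripper_width: 0.144
grasp_force: 40.0
```

```bash
cat > st.py <<'E'
from h import *
s=state();R=s['orientation'];print(s['clock'],s['position'].round(4),'z',R[:,2].round(3),'yaw',np.degrees(np.arctan2(R[1,0],R[0,0])).round(1),'F',s['force'].round(1),'M',s['wrist_torque'].round(2),s['gripper_width'],s['grasp_force'],s['joint_pos'].round(0))
print('to axis tool mm',(R.T@(np.array([.4965,.290,s['position'][2]])-s['position'])*1000).round(1))
E
python3 st.py
```

```text
27.65 [0.4945 0.2904 0.2315] z [ 0.013  0.003 -1.   ] yaw -133.3 F [-0.6 -0.3  2. ] M [-0.16 -0.06  0.26] 0.14402365671704256 40.039812326431274 [  7.  30. -55. 101.  28.  63.  80.]
to axis tool mm [-1.1 -1.7  0. ]
```

Emit:
servo_tool([
  {"dx":0,"dy":0,"dz":0,"ax":0,"ay":0,"az":0.08,"claw":0},
  {"dx":0,"dy":0,"dz":0,"ax":0,"ay":0,"az":0.08,"claw":0},
  {"dx":0,"dy":0,"dz":0,"ax":0,"ay":0,"az":0.08,"claw":0},
  {"dx":0,"dy":0,"dz":0,"ax":0,"ay":0,"az":0.08,"claw":0},
  {"dx":0,"dy":0,"dz":0,"ax":0,"ay":0,"az":0.08,"claw":0},
])

```text
clock: 28.07
position: [0.4945, 0.2904, 0.2316]
orientation: [[-0.915, -0.403, 0.013], [-0.403, 0.915, 0.003], [-0.013, -0.003, -1.0]]
force: [-0.8, -0.6, 1.0]
gripper_width: 0.147
grasp_force: 40.0
```

Emit:
servo_tool([
  {"dx":0,"dy":0,"dz":0,"ax":0,"ay":0,"az":0.08,"claw":0},
  {"dx":0,"dy":0,"dz":0,"ax":0,"ay":0,"az":0.08,"claw":0},
  {"dx":0,"dy":0,"dz":0,"ax":0,"ay":0,"az":0.08,"claw":0},
  {"dx":0,"dy":0,"dz":0,"ax":0,"ay":0,"az":0.08,"claw":0},
  {"dx":0,"dy":0,"dz":0,"ax":0,"ay":0,"az":0.08,"claw":0},
])

```text
clock: 28.48
position: [0.4946, 0.2903, 0.2316]
orientation: [[-1.0, -0.015, 0.013], [-0.015, 1.0, 0.002], [-0.013, 0.002, -1.0]]
force: [0.0, -1.6, 1.7]
gripper_width: 0.149
grasp_force: 40.0
```

```bash
python3 st.py
```

```text
28.4833 [0.4946 0.2903 0.2316] z [ 0.013  0.002 -1.   ] yaw -179.1 F [ 0.  -1.6  1.7] M [-0.36 -0.19  0.23] 0.1492148627256521 40.04084229469299 [  1.  26. -45. 101.  21.  61.  39.]
to axis tool mm [-1.9 -0.3  0. ]
```

Emit:
servo_tool([
  {"dx":0,"dy":0,"dz":0,"ax":0,"ay":0,"az":0.08,"claw":0},
  {"dx":0,"dy":0,"dz":0,"ax":0,"ay":0,"az":0.08,"claw":0},
  {"dx":0,"dy":0,"dz":0,"ax":0,"ay":0,"az":0.08,"claw":0},
  {"dx":0,"dy":0,"dz":0,"ax":0,"ay":0,"az":0.08,"claw":0},
])

```text
clock: 28.82
position: [0.4946, 0.2903, 0.2316]
orientation: [[-0.954, 0.3, 0.013], [0.3, 0.954, 0.002], [-0.012, 0.006, -1.0]]
force: [0.3, -1.0, 2.4]
gripper_width: 0.149
grasp_force: 40.0
```

Emit:
servo_tool([
  {"dx":0,"dy":0,"dz":0,"ax":0,"ay":0,"az":0.05,"claw":0},
  {"dx":0,"dy":0,"dz":0,"ax":0,"ay":0,"az":0.05,"claw":0},
  {"dx":0,"dy":0,"dz":0,"ax":0,"ay":0,"az":0.04,"claw":0},
])

```text
clock: 29.07
position: [0.4946, 0.2902, 0.2315]
orientation: [[-0.903, 0.429, 0.013], [0.429, 0.903, 0.002], [-0.011, 0.007, -1.0]]
force: [-0.7, -1.6, 2.6]
gripper_width: 0.147
grasp_force: 40.0
```

```bash
python3 st.py
```

```text
29.0667 [0.4946 0.2902 0.2315] z [ 0.013  0.002 -1.   ] yaw 154.6 F [-0.7 -1.6  2.6] M [-0.42 -0.13  0.23] 0.14714345892960076 40.037548542022705 [ -3.  24. -39. 101.  18.  60.  16.]
to axis tool mm [-1.8  0.7  0. ]
```

Emit:
servo_tool([
  {"dx":0,"dy":0,"dz":0,"ax":0,"ay":0,"az":0.03,"claw":0},
  {"dx":0,"dy":0,"dz":0,"ax":0,"ay":0,"az":0.03,"claw":0},
  {"dx":0,"dy":0,"dz":0,"ax":0,"ay":0,"az":0.03,"claw":0},
])

```text
clock: 29.32
position: [0.4946, 0.2902, 0.2316]
orientation: [[-0.862, 0.507, 0.013], [0.508, 0.862, 0.002], [-0.01, 0.008, -1.0]]
force: [1.1, -1.6, 1.2]
gripper_width: 0.147
grasp_force: 40.0
```

```bash
python3 st.py
```

```text
29.3167 [0.4946 0.2902 0.2316] z [ 0.013  0.002 -1.   ] yaw 149.5 F [ 1.1 -1.6  1.2] M [-0.46 -0.16  0.22] 0.14721161106629296 40.03679394721985 [ -4.  24. -38. 101.  17.  60.  11.]
to axis tool mm [-1.7  0.8  0. ]
```

Emit:
servo_tool([
  {"dx":0,"dy":0,"dz":0,"ax":0,"ay":0,"az":0.03,"claw":0},
  {"dx":0,"dy":0,"dz":0,"ax":0,"ay":0,"az":0.03,"claw":0},
  {"dx":0,"dy":0,"dz":0,"ax":0,"ay":0,"az":0.03,"claw":0},
])

```text
clock: 29.57
position: [0.4946, 0.2902, 0.2315]
orientation: [[-0.812, 0.583, 0.013], [0.583, 0.813, 0.002], [-0.009, 0.009, -1.0]]
force: [-0.2, -1.9, 1.5]
gripper_width: 0.148
grasp_force: 40.1
```

```bash
python3 st.py
```

```text
29.5667 [0.4946 0.2902 0.2315] z [ 0.013  0.002 -1.   ] yaw 144.3 F [-0.2 -1.9  1.5] M [-0.45 -0.07  0.31] 0.1482271201511082 40.06356596946716 [ -5.  24. -37. 101.  17.  60.   6.]
to axis tool mm [-1.6  1.   0. ]
```

Emit:
servo_tool([
  {"dx":0,"dy":0,"dz":0,"ax":0,"ay":0,"az":0.03,"claw":0},
  {"dx":0,"dy":0,"dz":0,"ax":0,"ay":0,"az":0.03,"claw":0},
])

```text
clock: 29.73
position: [0.4945, 0.2904, 0.2315]
orientation: [[-0.777, 0.63, 0.013], [0.63, 0.777, 0.002], [-0.008, 0.01, -1.0]]
force: [0.4, -1.1, 2.0]
gripper_width: 0.15
grasp_force: 40.2
```

```bash
python3 st.py
```

```text
29.7333 [0.4945 0.2904 0.2315] z [ 0.013  0.002 -1.   ] yaw 141.0 F [ 0.4 -1.1  2. ] M [-0.26 -0.08  0.57] 0.1502662279599912 40.219300389289856 [ -6.  24. -36. 101.  16.  60.   3.]
to axis tool mm [-1.8  1.   0. ]
```

Torque has doubled to 0.57 N m, so the screw is at its stop. One more nudge, then let go.

Emit:
servo_tool([
  {"dx":0,"dy":0,"dz":0,"ax":0,"ay":0,"az":0.03,"claw":0},
  {"dx":0,"dy":0,"dz":0,"ax":0,"ay":0,"az":0,"claw":0},
  {"dx":0,"dy":0,"dz":0,"ax":0,"ay":0,"az":0,"claw":0},
])

```text
clock: 29.98
position: [0.4944, 0.2905, 0.2315]
orientation: [[-0.759, 0.651, 0.013], [0.652, 0.759, 0.003], [-0.008, 0.01, -1.0]]
force: [0.0, -1.1, 1.8]
gripper_width: 0.147
grasp_force: 40.2
```

Emit:
servo_tool([
  {"dx":0,"dy":0,"dz":0,"ax":0,"ay":0,"az":0,"claw":30},
  {"dx":0,"dy":0,"dz":0,"ax":0,"ay":0,"az":0,"claw":45},
  {"dx":0,"dy":0,"dz":0,"ax":0,"ay":0,"az":0,"claw":60},
  {"dx":0,"dy":0,"dz":0,"ax":0,"ay":0,"az":0,"claw":60},
  {"dx":0,"dy":0,"dz":0,"ax":0,"ay":0,"az":0,"claw":60},
])

```text
clock: 30.4
position: [0.4945, 0.2905, 0.2313]
orientation: [[-0.757, 0.653, 0.012], [0.653, 0.757, 0.003], [-0.007, 0.01, -1.0]]
force: [-0.3, -0.0, 0.2]
gripper_width: 0.488
grasp_force: 0.0
```

Emit:
servo_tool([
  {"dx":0,"dy":0,"dz":-15,"ax":0,"ay":0,"az":0,"claw":60},
  {"dx":0,"dy":0,"dz":-25,"ax":0,"ay":0,"az":0,"claw":60},
  {"dx":0,"dy":0,"dz":-35,"ax":0,"ay":0,"az":0,"claw":60},
  {"dx":0,"dy":0,"dz":-15,"ax":0,"ay":0,"az":0,"claw":60},
  {"dx":-35,"dy":0,"dz":0,"ax":0,"ay":0,"az":0,"claw":60},
])

```text
clock: 30.82
position: [0.5166, 0.2746, 0.3271]
orientation: [[-0.764, 0.645, 0.018], [0.645, 0.764, 0.01], [-0.007, 0.019, -1.0]]
force: [0.2, 1.1, 0.1]
gripper_width: 0.653
grasp_force: 0.0
```

Emit:
servo_tool([
  {"dx":-35,"dy":0,"dz":0,"ax":0,"ay":0,"az":0,"claw":60},
  {"dx":-20,"dy":0,"dz":0,"ax":0,"ay":0,"az":0,"claw":60},
  {"dx":0,"dy":0,"dz":0,"ax":0,"ay":0,"az":0,"claw":60},
  {"dx":0,"dy":0,"dz":0,"ax":0,"ay":0,"az":0,"claw":60},
])

```text
clock: 31.15
position: [0.5621, 0.2305, 0.3216]
orientation: [[-0.755, 0.655, 0.011], [0.655, 0.756, 0.003], [-0.006, 0.01, -1.0]]
force: [0.2, 1.3, -0.6]
gripper_width: 0.652
grasp_force: 0.0
```

```bash
python3 st.py; python3 bar.py w17; python3 bar2.py w17 .09
python3 - <<'E'
from h import *
im,s=snap('scene','s6.png');c=cam('scene');h=cv2.cvtColor(im,cv2.COLOR_RGB2HSV)
k,l,st,ce=cv2.connectedComponentsWithStats(cv2.inRange(h,(0,180,60),(6,255,255)))
P=np.array([.4965,.290,.235]);print('pred bar',proj(c,P).round(1),'bottom',proj(c,P-[0,0,.13]).round(1))
for i in range(1,k):
    if 40<st[i,4]<900: print(st[i],ce[i].round(1))
E
```

```text
31.15 [0.5621 0.2305 0.3216] z [ 0.011  0.003 -1.   ] yaw 139.1 F [ 0.2  1.3 -0.6] M [ 0.01 -0.11  0.02] 0.6519587843022185 0.0 [  1.  22. -35.  91.  13.  71.  13.]
to axis tool mm [88.5  2.  -0.5]
31.15 [0.5621 0.2305 0.3216] [[-0.755, 0.655, 0.011], [0.655, 0.756, 0.003], [-0.006, 0.01, -1.0]] [  1.  22. -35.  91.  13.  71.  13.]
[ 302   41   31  158 3047] [317.8 116.6] world [0.4952 0.2906 0.24  ] len 0.097 yaw 143.9 tool mm [90.4  0.8 81. ]
[ 351   76   78  103 1766] [389.1 126. ] world [0.5299 0.322  0.24  ] len 0.076 yaw 177.4 tool mm [84.7 47.2 81.5]
tool mm to (.4965,.290) [89.1  1.1 86. ] toolx yaw 139.1
30 []
42 [(304, 19, 195, [137.6, -2.4])]
54 [(303, 21, 207, [130.4, -2.4])]
66 [(304, 21, 206, [123.1, -1.7])]
78 [(305, 21, 207, [115.7, -1.1]), (358, 7, 203, [115.8, 29.1])]
90 [(306, 20, 202, [108.2, -0.8]), (354, 20, 206, [108.3, 31.0])]
102 [(307, 20, 204, [100.7, -0.1]), (363, 19, 206, [100.8, 36.9])]
114 [(308, 20, 207, [93.0, 0.6]), (372, 18, 206, [93.2, 42.8])]
126 [(309, 20, 208, [85.3, 1.3]), (380, 19, 207, [85.5, 48.9])]
138 [(309, 21, 203, [77.4, 1.6]), (388, 19, 205, [77.6, 54.7])]
150 [(311, 19, 203, [69.5, 2.3]), (398, 17, 206, [69.7, 61.2])]
162 [(313, 18, 113, [61.5, 3.4]), (406, 18, 205, [61.7, 67.6])]
174 [(314, 18, 112, [53.3, 4.1]), (415, 11, 206, [53.5, 72.0])]
186 [(316, 17, 113, [45.0, 5.2])]
198 [(317, 7, 114, [36.6, 2.4])]
210 []
222 []
234 []
246 []
258 []
270 []
282 []
294 []
pred bar [480.6 162.6] bottom [469.1 200.7]
[477 149   7  30 160] [480.  163.5]
[481 203  35  40 184] [495.5 217.9]
```

The key stands upright with its bar at (0.495,0.291,0.24), 2 mm from the well axis. The screw is at its stop, the carrier is unmoved and the gripper is clear. I'm handing in.

```bash
python3 -c "
from h import *
print(r.close_job())"
```

```text
the job is handed in; nothing more can be done
None
```

I handed the job in, though no verdict came back: the carrier is against the red stop, the screw turned until torque rose from 0.25 to 0.57 N m (taken as its stop, angle not measured), and the released key stands upright in it.

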